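Nip up a slack vise bolt with a ratchet spanner

TASK

One of the bench vise's two holding-down bolts, the one on the side of the green mat, has worked slack. Put the ring end of the ratchet spanner over its head and tighten it clockwise in short back-and-forth swings, since the vise is in the way of a full turn, until it comes up firm; pull no harder than a firm hand pull and do not strain it. Then take the spanner off and lay it flat on the green mat again, without dropping it, and leave the rest of the bench as it is.

Things in the scene. Friction and masses are not known exactly. Their poses are not given: they have to be found in the camera images.
- spanner_mid (a point): ratchet ring spanner of plain steel, 203 mm long, lying flat, about 0.27 kg. This point is on its centre line 70 mm from the ring's centre, half-way up (6 mm over its underside), in the straight bar: 142 mm long, 14 mm wide, 10 mm thick, grip it here. Its x axis runs along the bar to the ring end, z up. At the other end, 130 mm from here, is an open jaw 43 mm wide.
- spanner_ring (a point): centre of the spanner's ring, half-way up: ring 44 mm outside, 12 mm high (the bar 10 mm, at mid-height), through hole a hexagon 23.4 mm across flats in a ratchet wheel. Same axes as spanner_mid. The wheel locks when the spanner swings clockwise seen from above and clicks freely (9 degrees a click) anticlockwise. The hexagon's angle in the ring is not known; it drops over the bolt at some angle within any 60 degrees.
- nut_top (a point): centre of the top of the slack bolt's hexagon head: 22 mm across flats, chamfered over its top 3 mm, 11 mm high over a washer 28 mm wide, on the vise's lug, 25.5 mm above the bench. With the ring fully down on the washer, spanner_ring is 5 mm below this point. Axes as the vise's.
- nut_turn (a joint): turn of the slack bolt in rad, growing clockwise from above: below zero when slack (-2.4 to -1.4 at the start), 0 when it comes up firm against a hard stop. Until then it turns against a steady friction of about 0.15 N m (some 2 N at 70 mm) and stays where it is left.
- nut: the slack bolt's seat: origin at the washer's underside on the bolt's axis, 12 mm above the bench, z up along the axis; it carries washer and head.
- vise: small bench vise of blue cast iron with steel jaws 62 mm wide, fixed to the bench. Origin under the middle of its foot, x along the jaws' travel away from the spindle handle, y to its left. The neck stands over x -30 to 42, y -24 to 24 mm, the jaws over x -66 to 48, y -31 to 31 mm up to 107 mm, with a work piece to 168 mm; the spindle reaches to x -126 mm. Foot and lugs are 12 mm thick. The slack bolt is in the lug at x 0, y -60 mm; the twin at y +60 mm is tight.
- mat: green bench mat, 260 x 300 x 3 mm, fixed. Origin at the centre of its underside.
- spool: bystander: spool of solder wire, 52 mm wide, 36 mm high, standing on the bench; origin under its centre.
- tin: bystander: small open aluminium tin, 64 mm wide, 36 mm high; origin under its centre.
- screwdriver: bystander: screwdriver, 190 mm long, lying on the bench to the left of the vise; origin near its middle.
- spanner: the whole spanner; origin on its underside below spanner_mid, same axes.
There are look-alikes about, which are no part of the job. Of the things shaped like the spanner, the bare steel one is meant.

How it is judged:
On the way, in this order (a step that is already met when the one before it is completed fails the run):
1. the ring is fully down over the slack bolt's head (horizontal distance between spanner_ring and nut_top below 0.004 m and z of spanner_ring in the frame of nut_top below -0.003 m and angle between spanner_ring's own z axis and vertical below 0.15 rad), for 0.1 s.
2. the bolt is turned with the spanner until it is firm, and pulled up (value of joint nut_turn above -0.06 rad and contact force between spanner and nut above 50 N), for 0.05 s.
At the end, for the whole second after the job is handed in: The bolt is firm (within 0.06 rad of its stop), and the spanner lies at rest flat on the green mat (within 3.5 degrees, its middle over the mat), same side up (value of joint nut_turn above -0.06 rad and x of spanner_mid in the frame of mat between -0.13 and 0.13 m and y of spanner_mid in the frame of mat between -0.15 and 0.15 m and height (world z) of spanner_mid between 0.006 and 0.013 m and angle between spanner_mid's own z axis and vertical below 0.06 rad and linear speed of spanner below 0.02 m/s); the robot touches nothing.
It fails at once if the bolt or the vise is strained: the spanner bears on the bolt with more than 250 N (contact force between spanner and nut above 250 N).
It fails at once if the spanner, gripper or arm is driven against the vise (over 20 N) (contact force between any of spanner, the fingers, the arm and vise above 20 N).
It fails at once if the bolt is turned or pressed with the bare gripper (over 5 N) (contact force between any of the fingers, the arm and nut above 5 N).
It fails at once if the spanner is dropped or rammed on the mat (over 40 N) (contact force between spanner and mat above 40 N).
It fails at once if a bystander is moved more than 15 mm (distance of any of spool, tin, screwdriver from where it was at the start of the episode above 0.015 m).
It also fails if it takes over 72 s, if anything falls off the work surface, if the arm or the gripper's body presses on something with over 40 N, if the wrist force passes 120 N, or if a joint passes its speed limit or range.

ROBOT

A 7-joint arm with a two-finger parallel gripper is mounted at the origin on the work surface. World frame = base frame: x ahead of the robot, y to its left, z up, the work surface at z = 0. Lengths are in m, angles in rad, forces in N, time in s.
With the tool pointing down it reaches from about 0.4 to 0.85 m from the base axis. Payload 10.4 kg.
Tool frame: the origin (TCP) lies between the finger pads; the fingertips stand 11 mm ahead of it and the grasp point (between the pads) lies 8 mm behind it; z points along the fingers, y is the direction in which the jaws open and shut (so a half turn about z gives the same grasp; the last joint's range is limited). The gripper opens to 85 mm and grips with 20 to 120 N. Pads are 22 mm wide; open, the fingers measure 114 mm over their backs; the gripper's body (76 mm by 85 mm) begins 54 mm behind the grasp point. The pads swing forward as they close: fully open they stand 13 mm farther back than shut.
Start: joints at [-1.156, 0.332, -0.065, 1.46, 0.022, 1.35, -0.088], TCP at [0.265, 0.566, 0.242] pointing down, gripper open.
Joint ranges: [-2.6, 2.6], [-0.5, 2.12], [-1.47, 1.34], [0.16, 2.42], [-1.27, 4.41], [0.06, 2.06], [-2.6, 2.6]. Speed limits (rad/s): [2.22, 2.22, 2.79, 2.79, 3.14, 3.14, 3.14].

INTERFACE

Orientations are given as a unit quaternion [w, x, y, z].
In Python, from cell import bot gives the robot as it stands.
- The arm moves only by the shell command python3 -m jog 'ROWS' [FORCE]. ROWS is JSON, a list of rows, each a list of 5 numbers: the closure, from 0 (fully open) to 1 (shut), then the shift along the tool's x, y, z in cm, then the turn about the tool's z in degrees. In form: [[fingers, x, y, z, yaw], ...]. A call has 1 to 8 rows; each row is the pose to reach, as a shift and turn from the pose measured when the call began, along the tool's axes at that moment; what a row does not reach only later rows make up. A row lasts 1/10 s, in which the tool goes at most 50 mm and 8.59 degrees, less where a joint would pass 70% of its speed; a pose out of reach is approached as far as the arm can. A call with a gripper value outside its range is refused whole. The fingers move at their own pace and stop on an object; FORCE is the grip in N (left out, the last holds). Time passes only in rows, so rows that repeat a pose let the fingers close. It gives the time, the measured TCP pose, the force and the opening at its end, in the units of the state.
- bot.sense(): the state, without advancing time (a new reading comes with each control period).
- bot.camera(name): name is "side" or "top" or "wrist"; returns a dict with "pixels" (480x640x3 uint8, blue, green, red), "camera_matrix" (3x3 intrinsics, pixels), "k1" (the pictures are not rectified: a ray, as slopes to the right and down, at radius r is drawn at 1 + k1 r^2 times it, then the intrinsics apply), "rvec" (rotation vector, rad) and "tvec" (3), from world to camera coordinates, as OpenCV has them; the wrist camera has in their place "hand_eye" (4x4, takes a point from camera to tool coordinates, whose origin is the TCP and whose axes are the flange's). Camera axes: x right, y down, z forward; pixel columns grow to the right and rows downward; lengths in m; the calibration is good to about 2 mm. A picture is of the moment at which its call begins: read the wrist's pose just before it. There is no depth.
- bot.close_job(): hands the job in, once; it reports no verdict.
Trained networks look in a picture, given as the dict that the camera call returned (one of the last four; its "shot" number tells which), for a name from the list of things; names that differ only in an ending like _2 or _b are one class to them, and where a whole thing is asked for, a point or a joint stands for the part that bears it (a point fixed in the world has none). Each returns a list of dicts, best first, with "score" (0 to 1); they miss things now and then, are a little off and sometimes report something else, mostly with a low value. They report only what shows in the picture. A call takes as long as a camera call. They do not tell look-alikes from the thing itself.
- bot.search_frame(picture, thing): "rect" ([left, top, right, bottom] in pixels, round what is visible of it).
- bot.mark_of(picture, thing): "xy" ([column, row] in pixels: a listed point, or the origin of a listed thing).
The state is a dict: "t": time; "joint_positions": joint angles; "qd": joint speeds; "joint_torque": joint torques, N m; "tool_pos": TCP position; "tool_rot": TCP orientation; "ft_force": force on the tool from outside, world axes, zero at the start; "wrist_torque": the same for the moment, N m; "gripper_width": opening from 0.0 (shut) to 1.0 (fully open).
Only numpy, scipy, OpenCV 4.12 (cv2) and the standard library are available. Lean on these libraries where they do the work, as an engineer would, in place of code of your own. Each camera call takes 0.05 s, during which the arm holds its last target.

## Working session

There is one attempt and no reset: what is moved stays moved. The work goes in short steps, Python scripts to look and compute and a shell command to move; the robot and the scene stay as the last step left them, time stands still between calls to the robot, and variables do not carry over. Pictures are saved under pics/ and viewed, and the job is handed in when it is done.

```bash
ls; mkdir -p pics
cat > h.py <<'E'
import numpy as np, cv2, json
from cell import bot
from scipy.spatial.transform import Rotation as R
def rot(q): return R.from_quat([q[1],q[2],q[3],q[0]])
def snap(name,fn=None):
    s=bot.sense(); p=bot.camera(name)
    if fn: cv2.imwrite('pics/'+fn+'.png',p['pixels'])
    if name=='wrist':
        T=np.eye(4);T[:3,:3]=rot(s['tool_rot']).as_matrix();T[:3,3]=s['tool_pos']
        p['c2w']=T@np.array(p['hand_eye'])
    else:
        Rm=cv2.Rodrigues(np.array(p['rvec'],float))[0];T=np.eye(4);T[:3,:3]=Rm.T;T[:3,3]=-Rm.T@np.array(p['tvec'],float).ravel();p['c2w']=T
    return p
def ray(p,xy):
    K=np.array(p['camera_matrix']);d=np.array([(xy[0]-K[0,2])/K[0,0],(xy[1]-K[1,2])/K[1,1]])
    u=d.copy()
    for _ in range(30): u=d/(1+p['k1']*(u@u))
    v=p['c2w'][:3,:3]@np.array([u[0],u[1],1]);return p['c2w'][:3,3],v/np.linalg.norm(v)
def atz(p,xy,z):
    o,v=ray(p,xy);return o+v*(z-o[2])/v[2]
def tri(l):
    A=np.zeros((3,3));b=np.zeros(3)
    for p,xy in l:
        o,v=ray(p,xy);M=np.eye(3)-np.outer(v,v);A+=M;b+=M@o
    x=np.linalg.solve(A,b)
    return x,[float(np.linalg.norm(np.cross(x-ray(p,xy)[0],ray(p,xy)[1]))) for p,xy in l]
def proj(p,X):
    T=np.linalg.inv(p['c2w']);c=T[:3,:3]@np.array(X)+T[:3,3];u=c[:2]/c[2];u=u*(1+p['k1']*(u@u));K=np.array(p['camera_matrix'])
    return np.array([K[0,0]*u[0]+K[0,2],K[1,1]*u[1]+K[1,2]])
def totool(s,X):
    return rot(s['tool_rot']).inv().apply(np.array(X)-np.array(s['tool_pos']))
E
python3 - <<'E'
from h import *
np.set_printoptions(precision=4,suppress=True)
print(bot.sense())
for n in ['top','side','wrist']:
    p=snap(n,n+'0'); print(n,p['c2w'],p['k1'],p['camera_matrix'])
    for t in ['spanner_mid','spanner_ring','nut_top','vise','mat','spool','tin','screwdriver']:
        print(t,[(np.round(d['xy']).tolist(),round(d['score'],2),np.round(atz(p,d['xy'],0.01),3).tolist()) for d in bot.mark_of(p,t)][:4])
E
```

```text
pics
{'t': 0.0, 'joint_positions': array([-1.1556,  0.3329, -0.0647,  1.461 ,  0.0216,  1.3499, -0.0885]), 'qd': array([ 0.    , -0.0011,  0.0019, -0.0013,  0.0001,  0.0001,  0.001 ]), 'joint_torque': array([  0.    , -62.5453,   0.049 , -39.1596,   0.0161,   0.01  ,
         0.    ]), 'tool_pos': array([0.2648, 0.5657, 0.2415]), 'tool_rot': array([-0.0001,  0.2172,  0.9761, -0.0007]), 'ft_force': array([ 0.7179,  0.5732, -1.2186]), 'wrist_torque': array([-0.0653, -0.0431, -0.0551]), 'gripper_width': 0.998868360009705}
top [[ 0.0179 -0.9872  0.1587  0.3087]
 [-0.9998 -0.0175  0.0038  0.0026]
 [-0.001  -0.1587 -0.9873  1.1729]
 [ 0.      0.      0.      1.    ]] -0.1256469899405655 [[512.7713   0.     323.5676]
 [  0.     512.7713 238.7152]
 [  0.       0.       1.    ]]
spanner_mid [([434.0, 360.0], 0.79, [0.224, -0.245, 0.01]), ([422.0, 208.0], 0.7, [0.573, -0.221, 0.01])]
spanner_ring [([400.0, 364.0], 0.83, [0.214, -0.169, 0.01]), ([392.0, 210.0], 0.62, [0.565, -0.151, 0.01])]
nut_top [([282.0, 189.0], 0.69, [0.612, 0.106, 0.01])]
vise [([263.0, 193.0], 0.88, [0.602, 0.151, 0.01])
[... 802 characters left out ...]
mat [([428.0, 326.0], 0.6, [0.53, -0.244, 0.01]), ([405.0, 293.0], 0.41, [0.569, -0.162, 0.01])]
spool [([451.0, 238.0], 0.85, [0.785, -0.107, 0.01]), ([435.0, 309.0], 0.62, [0.575, -0.225, 0.01])]
tin [([506.0, 282.0], 0.69, [0.737, -0.267, 0.01])]
screwdriver [([197.0, 214.0], 0.81, [0.432, 0.318, 0.01])]
wrist [[ 0.4245  0.8606  0.2813  0.1932]
 [ 0.9054 -0.4035 -0.1319  0.5997]
 [-0.      0.3107 -0.9505  0.3733]
 [ 0.      0.      0.      1.    ]] -0.040139323627956774 [[422.1214   0.     313.9083]
 [  0.     422.1214 244.9378]
 [  0.       0.       1.    ]]
spanner_mid []
spanner_ring []
nut_top []
vise []
mat []
spool []
tin []
screwdriver [([187.0, 432.0], 0.65, [0.434, 0.336, 0.01])]
```

View pics/top0.png

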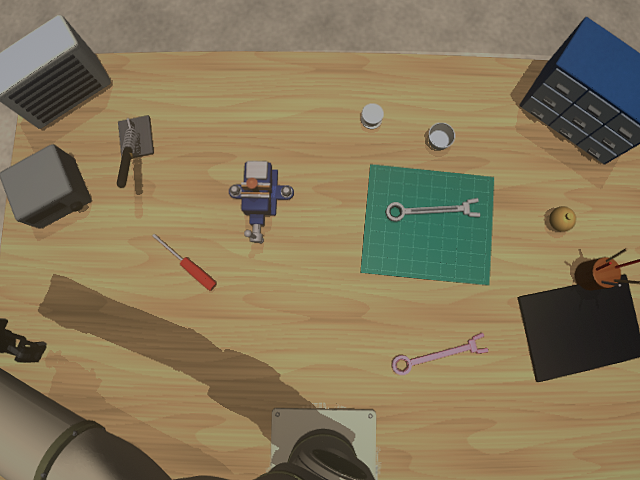

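View pics/side0.png

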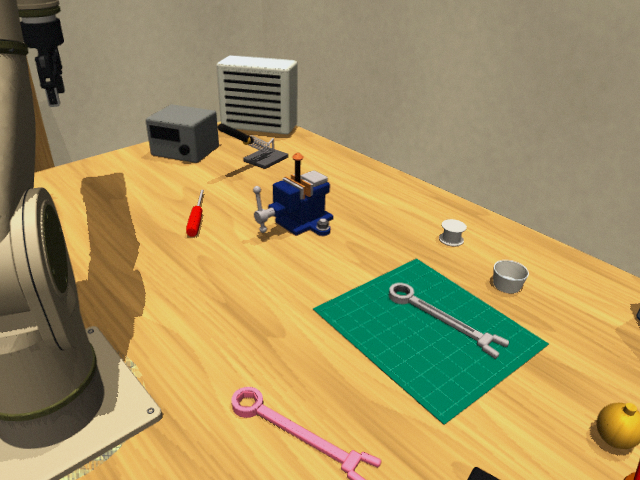

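The steel spanner on the mat (ring at top px 396,211, open jaw near 472,209) is the one meant. The pink one off the mat (ring at 402,365) is a look-alike. The mat-side bolt is at (287,191) in the top view, and its tight twin is at (235,191). Next is a close crop to check this, plus two-view heights.

Run:
```python
from h import *
np.set_printoptions(precision=4,suppress=True)
a=snap('top');b=snap('side')
for t in ['spanner_mid','spanner_ring','nut_top','vise','mat','tin']:
    A=bot.mark_of(a,t);B=bot.mark_of(b,t)
    for x in A[:2]:
        for y in B[:2]:
            X,e=tri([(a,x['xy']),(b,y['xy'])])
            if max(e)<.02: print(t,x['xy'],y['xy'],X,np.round(e,4))
im1=cv2.resize(a['pixels'][150:260,220:500],None,fx=2.8,fy=2.8,interpolation=cv2.INTER_CUBIC)
cv2.imwrite('pics/crop1.png',im1)
im1=cv2.resize(b['pixels'][160:260,240:360],None,fx=5,fy=5,interpolation=cv2.INTER_CUBIC)
cv2.imwrite('pics/crop2.png',im1)
```

```text
spanner_mid [426.2, 209.8] [432.5, 308.2] [ 0.5647 -0.2277  0.0195] [0.0017 0.0017]
spanner_mid [431.9, 360.3] [286.3, 428.2] [ 0.2257 -0.242   0.0084] [0.0021 0.0021]
spanner_ring [400.7, 364.0] [247.0, 403.4] [ 0.2149 -0.1713  0.0023] [0.0001 0.0001]
spanner_ring [392.1, 208.9] [403.3, 296.7] [ 0.5738 -0.1545 -0.0064] [0.002 0.002]
nut_top [286.1, 195.5] [325.4, 221.0] [0.5971 0.0896 0.032 ] [0.008 0.008]
nut_top [285.9, 189.9] [325.4, 221.0] [0.6079 0.0939 0.0265] [0.0032 0.0032]
vise [262.1, 196.0] [303.7, 224.1] [ 0.5998  0.153  -0.0055] [0.0024 0.0024]
mat [429.4, 222.5] [429.7, 327.1] [ 0.5408 -0.2407 -0.0009] [0.0008 0.0008]
tin [437.4, 137.9] [507.2, 282.6] [ 0.7491 -0.2642  0.002 ] [0.0009 0.0009]
```

View pics/crop1.png

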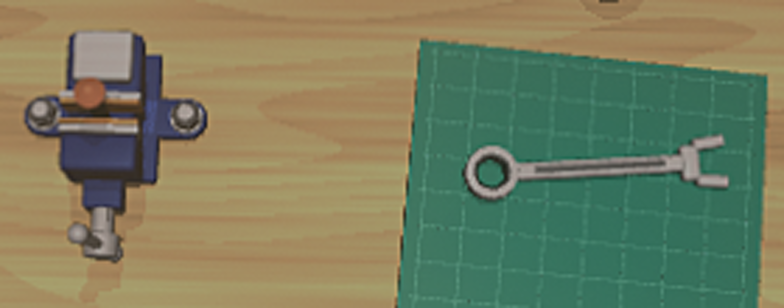

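View pics/crop2.png

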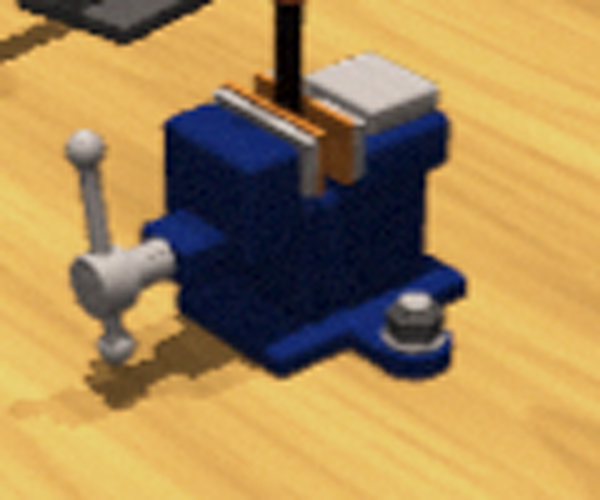

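```bash
python3 -m jog '[[0,-3.4,-2.2,0,4],[0,-6.8,-4.4,0,8],[0,-10.2,-6.6,0,12],[0,-13.6,-8.8,0,16],[0,-17,-11,0,20],[0,-20.4,-13.2,0,24],[0,-23.8,-15.4,0,28],[0,-27.2,-17.6,0,32]]'
python3 - <<'E'
from h import *
s=bot.sense();print(s['tool_pos'],rot(s['tool_rot']).as_matrix(),s['joint_positions'],s['ft_force'])
print(totool(s,[.608,.02,.25])*100)
E
```

```text
t: 2.85
tool_pos: [0.4374, 0.2899, 0.2426]
tool_rot: [0.0, 0.479, 0.878, 0.0]
ft_force: [-0.0, 0.6, -0.4]
gripper_width: 1.0
[0.43737776 0.28987026 0.24260783] [[-5.41065124e-01  8.40980588e-01  4.26093520e-04]
 [ 8.40980656e-01  5.41064871e-01  5.84491210e-04]
 [ 2.61001526e-04  6.74584216e-04 -9.99999738e-01]] [-0.83885722  0.10596019  0.17967312  1.7350926  -0.01981583  1.30158838
 -0.08320956] [-0.00816109  0.6313665  -0.44507159]
[-31.92714763  -0.25223399  -0.74772001]
```

```bash
python3 -m jog '[[0,-4,0,0,4],[0,-8,0,0,8],[0,-12,0,0,12],[0,-16,0,0,16],[0,-20,0,0,20],[0,-24,0,0,24],[0,-28,0,0,28],[0,-32,-0.2,0,32]]'
python3 - <<'E'
from h import *
np.set_printoptions(precision=4,suppress=True)
p=snap('wrist','w1');s=bot.sense();print(s['tool_pos'],s['joint_positions'])
for t in ['nut_top','spanner_mid','spanner_ring','vise']:
    print(t,[(d['xy'],round(d['score'],2),atz(p,d['xy'],{'n':.0255,'s':.009,'v':0}[t[0]])) for d in bot.mark_of(p,t)][:3])
E
```

```text
t: 3.65
tool_pos: [0.6096, 0.0185, 0.2426]
tool_rot: [0.0, 0.703, 0.711, 0.001]
ft_force: [0.4, -0.2, 0.5]
gripper_width: 0.999
[0.6113 0.0108 0.2426] [-0.4695  0.3144  0.4722  1.5249 -0.1419  1.3352  0.0149]
nut_top [([310.1, 111.7], 0.8, array([0.6064, 0.095 , 0.0255]))]
spanner_mid [([273.3, 427.5], 0.64, array([ 0.5695, -0.2262,  0.009 ]))]
spanner_ring [([264.6, 372.1], 0.71, array([ 0.5622, -0.1567,  0.009 ]))]
vise [([314.6, 35.5], 0.92, array([0.6094, 0.1542, 0.    ]))]
```

View pics/w1.png

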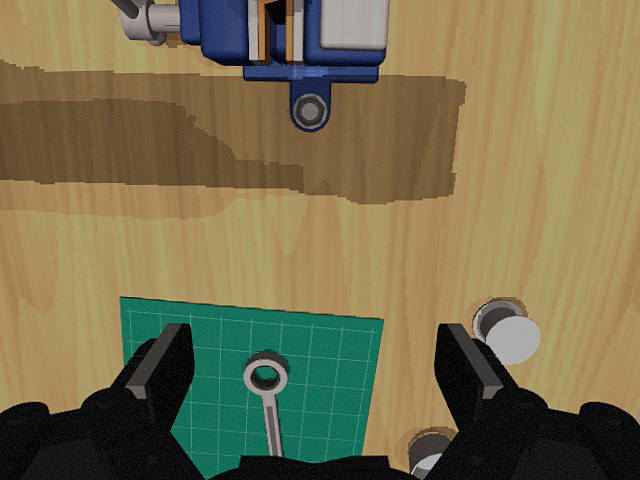

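```bash
python3 - <<'E'
from h import *
np.set_printoptions(precision=4,suppress=True)
p=snap('wrist');print(bot.sense()['tool_pos'],rot(bot.sense()['tool_rot']).as_matrix()[:2,0])
for t in ['nut_top','spanner_mid','spanner_ring']:
    print(t,[(d['xy'],round(d['score'],2),atz(p,d['xy'],{'n':.0255,'s':.009,'v':0}[t[0]])) for d in bot.mark_of(p,t)][:3])
E
python3 -m jog '[[0,-4,-0.7,1,0],[0,-8,-1.4,2,0],[0,-12,-2.1,3,0],[0,-16,-2.8,4,0],[0,-20,-3.5,5,0],[0,-23.5,-4.1,6,0],[0,-23.5,-4.1,6,0],[0,-23.5,-4.1,6,0]]'
python3 - <<'E'
from h import *
np.set_printoptions(precision=4,suppress=True)
bot.camera('wrist');p=snap('wrist','w2');s=bot.sense();print(s['tool_pos'],rot(s['tool_rot']).as_matrix(),s['joint_positions'],s['ft_force'])
for t in ['nut_top','spanner_mid','spanner_ring','spanner']:
    print(t,[(d['xy'],round(d['score'],2),atz(p,d['xy'],{'n':.0255,'s':.009,'v':0}[t[0]])) for d in bot.mark_of(p,t)][:3])
E
```

```text
[0.6086 0.0209 0.2424] [-0.0149  0.9999]
nut_top [([311.1, 113.3], 0.81, array([0.606 , 0.0955, 0.0255]))]
spanner_mid [([273.0, 430.4], 0.66, array([ 0.5687, -0.2283,  0.009 ]))]
spanner_ring [([266.1, 377.0], 0.71, array([ 0.563 , -0.1608,  0.009 ])), ([273.6, 426.2], 0.54, array([ 0.5694, -0.2227,  0.009 ])), ([311.5, 112.6], 0.35, array([0.6062, 0.0958, 0.009 ]))]
t: 4.9
tool_pos: [0.571, -0.2144, 0.1822]
tool_rot: [-0.0, 0.702, 0.712, 0.001]
ft_force: [0.2, 0.8, 0.5]
gripper_width: 0.993
[ 0.5719 -0.2127  0.1826] [[-0.0177  0.9998  0.0011]
 [ 0.9998  0.0177  0.002 ]
 [ 0.002   0.0011 -1.    ]] [-0.1596  0.368   0.5584  1.6084 -0.2065  1.2239  0.457 ] [ 0.0123  0.7191 -0.0348]
nut_top []
spanner_mid [([307.8, 238.4], 0.58, array([ 0.5678, -0.2278,  0.009 ]))]
spanner_ring [([304.0, 140.8], 0.84, array([ 0.5643, -0.1559,  0.009 ]))]
spanner []
```

View pics/w2.png

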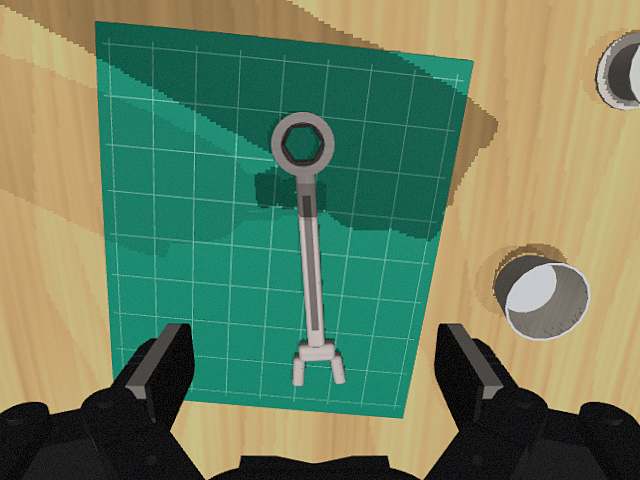

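The ring is centred near (303,144), the bar runs to (317,342), and the gripper straddles the line. The tin at (545,295) and spool at (630,75) are well clear. I'll refine the axis by segmentation.

Run:
```python
from h import *
np.set_printoptions(precision=4,suppress=True)
p=snap('wrist');s=bot.sense();im=p['pixels']
hsv=cv2.cvtColor(im,cv2.COLOR_BGR2HSV)
m=((hsv[...,1]<70)).astype(np.uint8)
roi=np.zeros_like(m);roi[100:395,220:400]=1;m&=roi
n,l,st,c=cv2.connectedComponentsWithStats(m)
i=1+np.argmax(st[1:,4]);m=(l==i).astype(np.uint8);print(st[i])
cs,_=cv2.findContours(m,cv2.RETR_EXTERNAL,cv2.CHAIN_APPROX_NONE)
ct=max(cs,key=len)[:,0,:].astype(float)
W=np.array([atz(p,q,.015) for q in ct])[:,:2]
# ring circle fit on points beyond
r=W[W[:,1]>-0.165]
A=np.c_[2*r,np.ones(len(r))];x=np.linalg.lstsq(A,(r**2).sum(1),rcond=None)[0];print('ring',x[:2],np.sqrt(x[2]+x[:2]@x[:2]))
ys,xs=np.nonzero(m);rows=[]
for y in range(195,330,5):
    xx=xs[ys==y]
    if len(xx): rows.append(atz(p,(xx.mean(),y),.014)[:2]);w=len(xx)
rows=np.array(rows);f=np.polyfit(rows[:,1],rows[:,0],1);print('bar',f,rows[0],rows[-1],np.degrees(np.arctan(f[0])),'at ring',np.polyval(f,x[1]))
print('toolx ang',rot(s['tool_rot']).as_matrix()[:2,0],s['tool_pos'])
cv2.imwrite('pics/m.png',m*255)
```

```text
[ 271  112   74  274 6725]
ring [ 0.5633 -0.158 ] 0.021733219306369008
bar [-0.0772  0.5511] [ 0.5659 -0.1938] [ 0.5741 -0.2984] -4.413683557975218 at ring 0.5633447501831792
toolx ang [-0.0169  0.9999] [ 0.5716 -0.2136  0.1825]
```

View pics/m.png

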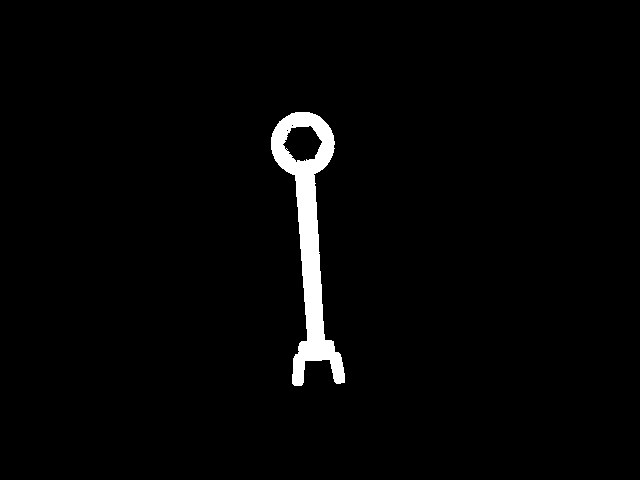

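```bash
python3 - <<'E'
from h import *
print(totool(bot.sense(),[.5687,-.2278,.08])*100)
E
python3 -m jog '[[0,-0.5,0,2,-1],[0,-1.0,-0.1,4,-2],[0,-1.4,-0.3,6,-3],[0,-1.4,-0.3,8,-3.4],[0,-1.4,-0.3,10,-3.4],[0,-1.4,-0.3,10,-3.4],[0,-1.4,-0.3,10,-3.4]]'
cat > seg.py <<'E'
from h import *
def seg(p,ztop,box):
    im=p['pixels'];hsv=cv2.cvtColor(im,cv2.COLOR_BGR2HSV);m=((hsv[...,1]<70)).astype(np.uint8)
    roi=np.zeros_like(m);x0,y0,x1,y1=box;roi[y0:y1,x0:x1]=1;m&=roi
    n,l,st,c=cv2.connectedComponentsWithStats(m);i=1+np.argmax(st[1:,4]);m=(l==i).astype(np.uint8)
    return m,st[i]
E
python3 - <<'E'
from seg import *
np.set_printoptions(precision=4,suppress=True)
p=snap('wrist','w3');s=bot.sense()
print(s['tool_pos'],rot(s['tool_rot']).as_matrix(),totool(s,[.5687,-.2278,.0155])*100)
print([(d['xy'],atz(p,d['xy'],.009)) for t in ['spanner_mid','spanner_ring'] for d in bot.mark_of(p,t)[:1]])
E
```

```text
[-1.43372854 -0.32352282 10.24963895]
t: 5.95
tool_pos: [0.5691, -0.2273, 0.0829]
tool_rot: [-0.0, 0.68, 0.734, 0.001]
ft_force: [0.2, -0.6, -0.3]
gripper_width: 1.0
[ 0.5695 -0.2275  0.0836] [[-0.0763  0.9971  0.002 ]
 [ 0.9971  0.0763  0.001 ]
 [ 0.0009  0.0021 -1.    ]] [-0.0249 -0.0969  6.8099]
[([311.3, 269.3], array([ 0.5682, -0.2282,  0.009 ]))]
```

View pics/w3.png

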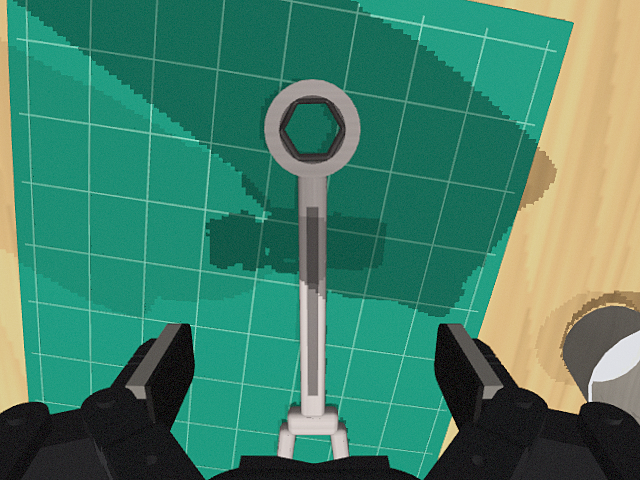

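```bash
python3 - <<'E'
from seg import *
np.set_printoptions(precision=4,suppress=True)
a=cv2.imread('pics/w2.png');b=cv2.imread('pics/w3.png')
p=bot.camera('wrist');H=np.array(p['hand_eye']);L=[]
for im,pos,Rm,box in [(a,[.5719,-.2127,.1826],[[-.0177,.9998,.0011],[.9998,.0177,.002],[.002,.0011,-1]],(220,100,400,172)),(b,[.5695,-.2275,.0836],[[-.0763,.9971,.002],[.9971,.0763,.001],[.0009,.0021,-1]],(220,60,400,170))]:
    q={k:p[k] for k in ('camera_matrix','k1')};q['pixels']=im
    T=np.eye(4);T[:3,:3]=Rm;T[:3,3]=pos;q['c2w']=T@H
    m,st=seg(q,0,box);cs,_=cv2.findContours(m,cv2.RETR_EXTERNAL,cv2.CHAIN_APPROX_NONE);ct=max(cs,key=len)[:,0,:]
    ct=ct[ct[:,1]<box[3]-12]
    (x,y),r=cv2.minEnclosingCircle(ct.astype(np.float32));L.append((q,(x,y)));print(x,y,r,atz(q,(x,y),.015))
print('ring top centre',tri(L))
E
python3 -m jog '[[0,0,-0.1,1.5,0],[0,0,-0.1,3,0],[0,0,-0.1,4.5,0],[0,0,-0.1,6,0],[0,0,-0.1,6.7,0],[0,0,-0.1,6.7,0],[0,0,-0.1,6.7,0]]'
python3 - <<'E'
from h import *
s=bot.sense();print(s['tool_pos'],totool(s,[.5687,-.2278,.016])*100,s['ft_force'])
E
```

```text
302.5 143.36956787109375 32.0360107421875 [ 0.5636 -0.1568  0.015 ]
311.9305114746094 127.61617279052734 48.88602066040039 [ 0.5637 -0.157   0.015 ]
ring top centre (array([ 0.5636, -0.1572,  0.0105]), [0.00011188501836884726, 0.00011188501836858301])
t: 6.85
tool_pos: [0.5689, -0.2278, 0.0168]
tool_rot: [0.001, 0.68, 0.734, 0.001]
ft_force: [-0.2, -0.1, -0.4]
gripper_width: 1.0
[ 0.56893248 -0.22782234  0.01683612] [ 0.00394963 -0.0232444   0.08354939] [-0.21489877 -0.13185225 -0.42999956]
```

```bash
python3 -m jog '[[0.4,0,0,0,0],[0.7,0,0,0,0],[0.9,0,0,0,0],[1,0,0,0,0],[1,0,0,0,0],[1,0,0,0,0]]' 60
python3 -m jog '[[1,0,0,0,0],[1,0,0,-0.5,0],[1,0,0,-1.5,0],[1,0,0,-3,0],[1,0,0,-5,0],[1,0,0,-7,0],[1,0,0,-7,0]]' 100
python3 - <<'E'
from h import *
s=bot.sense();p=snap('wrist','w4');snap('side','s4');print(s)
E
```

```text
t: 7.45
tool_pos: [0.5692, -0.2278, 0.0172]
tool_rot: [0.001, 0.68, 0.734, 0.001]
ft_force: [-0.5, 0.9, 4.2]
gripper_width: 0.14
t: 8.15
tool_pos: [0.5707, -0.2288, 0.091]
tool_rot: [0.003, 0.68, 0.733, 0.003]
ft_force: [0.7, -0.2, -3.8]
gripper_width: 0.123
{'t': 8.15, 'joint_positions': array([-0.10194353,  0.46601879,  0.5223759 ,  1.68909789, -0.26478277,
        1.04833736,  0.58166176]), 'qd': array([ 0.00446527,  0.03964369, -0.01939783,  0.03993632, -0.0176842 ,
       -0.04584604,  0.01370723]), 'joint_torque': array([ -0.63031984, -61.27770424,  10.01940697, -34.49688077,
         0.14076435,   0.9385065 ,  -0.18178546]), 'tool_pos': array([ 0.57074872, -0.22881785,  0.09097598]), 'tool_rot': array([0.00339741, 0.67972476, 0.73345418, 0.00277081]), 'ft_force': array([ 0.65572424, -0.20951523, -3.81154194]), 'wrist_torque': array([-0.09311646, -0.0906271 ,  0.0054799 ]), 'gripper_width': 0.1230260049248397}
```

View pics/w4.png

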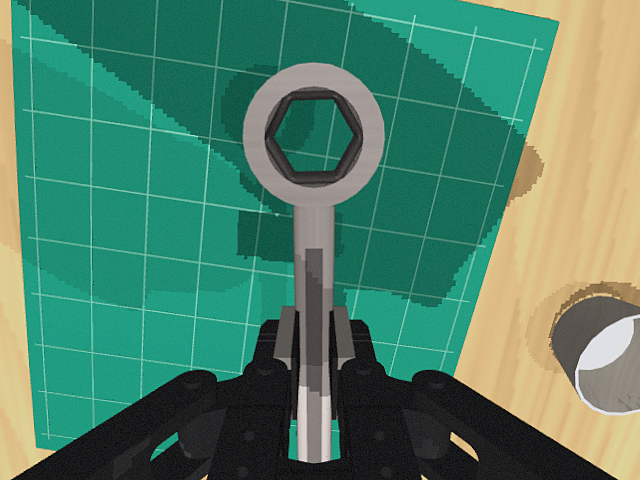

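View pics/s4.png

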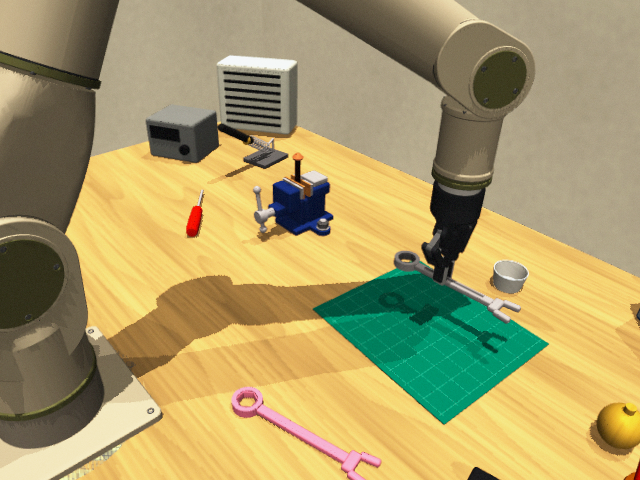

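Picture: the spanner is held level, ring at (313,135), its hexagon corners left and right. Next I move it to hover over the bolt with the tail turned away to +x.

```bash
python3 -m jog '[[1,2,0.7,0,-4],[1,6,2.2,0,-9],[1,10,3.8,0,-14],[1,14,5.3,0,-19],[1,18,6.8,0,-24],[1,22,8.4,0,-29],[1,25,9.5,0,-33],[1,26.4,10,0,-35.5]]'
python3 -m jog '[[1,0,0,0,0],[1,0,0,0,0]]'
python3 - <<'E'
from h import *
np.set_printoptions(precision=4,suppress=True)
p=snap('wrist','w5');s=bot.sense();print(s['tool_pos'],rot(s['tool_rot']).as_matrix(),s['joint_positions'],s['ft_force'])
print([(t,d['xy'],d['score'],atz(p,d['xy'],.0255)) for t in ['nut_top','spanner_ring'] for d in bot.mark_of(p,t)[:2]])
E
```

```text
t: 9.05
tool_pos: [0.6486, 0.0479, 0.087]
tool_rot: [0.001, 0.42, 0.908, 0.002]
ft_force: [-0.8, 0.4, -4.6]
gripper_width: 0.129
t: 9.25
tool_pos: [0.648, 0.047, 0.0863]
tool_rot: [0.0, 0.42, 0.907, 0.001]
ft_force: [0.1, -0.6, -3.5]
gripper_width: 0.121
[0.6481 0.0461 0.0866] [[-0.6454  0.7638  0.0018]
 [ 0.7638  0.6454  0.0014]
 [-0.0001  0.0022 -1.    ]] [-0.3781  0.5172  0.3158  1.5773 -0.177   1.0733  0.685 ] [-0.674  -0.8433 -3.3885]
[('nut_top', [311.2, 143.6], 0.6, array([0.606 , 0.0951, 0.0255]))]
```

View pics/w5.png

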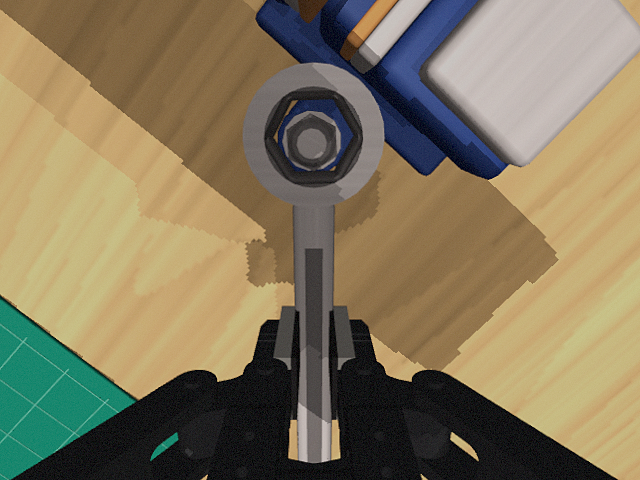

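Run:
```python
from h import *
im=cv2.imread('pics/w5.png')[55:215,235:395]
cv2.imwrite('pics/c5.png',cv2.resize(cv2.convertScaleAbs(im,alpha=1.5,beta=20),(592,592),interpolation=cv2.INTER_CUBIC))
```

```text
(no output)
```

View pics/c5.png

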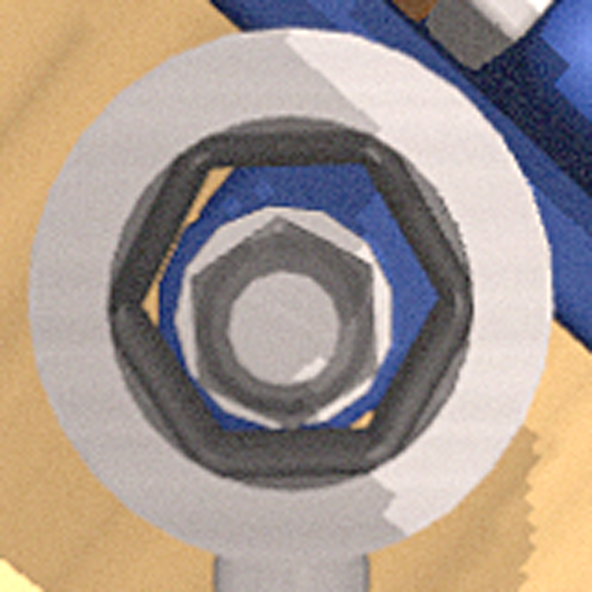

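Run:
```python
from h import *
np.set_printoptions(precision=4,suppress=True)
for f in ['w4','w5']:
    im=cv2.imread(f'pics/{f}.png')
    g=cv2.medianBlur(cv2.cvtColor(im,cv2.COLOR_BGR2GRAY),5)[40:230,220:410]
    c=cv2.HoughCircles(g,cv2.HOUGH_GRADIENT,1,50,param1=80,param2=20,minRadius=60,maxRadius=80);print(f,c)
p=snap('wrist');s=bot.sense();p['c2w']=np.array(p['hand_eye'])
for z in (.0,.002,.004):
  for xy in [(313.5,134.5),(243.5,134.5),(384,134.5)]: print(z,atz(p,xy,z))
```

```text
w4 [[[93.5 95.5 71.3]]]
w5 [[[101.5  87.5  60.6]]]
0.0 [0.0715 0.     0.    ]
0.0 [ 0.0715 -0.0211  0.    ]
0.0 [0.0715 0.0213 0.    ]
0.002 [0.0714 0.     0.002 ]
0.002 [ 0.0714 -0.0214  0.002 ]
0.002 [0.0714 0.0216 0.002 ]
0.004 [0.0712 0.     0.004 ]
0.004 [ 0.0713 -0.0218  0.004 ]
0.004 [0.0713 0.0219 0.004 ]
```

```bash
python3 -m jog '[[1,0,-0.9,0.5,7],[1,0,-1.8,1,14],[1,0.1,-2.7,2,21],[1,0.2,-3.5,2.5,29],[1,0.2,-3.5,2.5,29],[1,0.2,-3.5,2.5,29],[1,0.2,-3.5,2.5,29]]'
python3 - <<'E'
from h import *
np.set_printoptions(precision=4,suppress=True)
p=snap('wrist','w6');s=bot.sense();print(s['tool_pos'],rot(s['tool_rot']).as_matrix(),s['joint_positions'],s['ft_force'])
print([(t,d['xy'],d['score'],atz(p,d['xy'],.0255),totool(s,atz(p,d['xy'],.0255))*1000) for t in ['nut_top','spanner_ring'] for d in bot.mark_of(p,t)[:2]])
im=p['pixels'][40:230,220:410]
cv2.imwrite('pics/c6.png',cv2.resize(cv2.convertScaleAbs(im,alpha=1.5,beta=20),(595,595),interpolation=cv2.INTER_CUBIC))
E
```

```text
t: 10.15
tool_pos: [0.6211, 0.0251, 0.0625]
tool_rot: [0.001, 0.634, 0.774, 0.002]
ft_force: [-0.1, -0.5, -2.9]
gripper_width: 0.125
[0.621  0.0252 0.0625] [[-0.1965  0.9805  0.0036]
 [ 0.9805  0.1965  0.0021]
 [ 0.0013  0.0039 -1.    ]] [-0.4376  0.5016  0.4161  1.6813 -0.2346  1.0043  0.2567] [-0.2021 -0.1897 -4.3508]
[('nut_top', [310.7, 127.5], 0.61, array([0.6061, 0.0956, 0.0255]), array([71.9167, -0.9345, 37.0421]))]
```

View pics/c6.png

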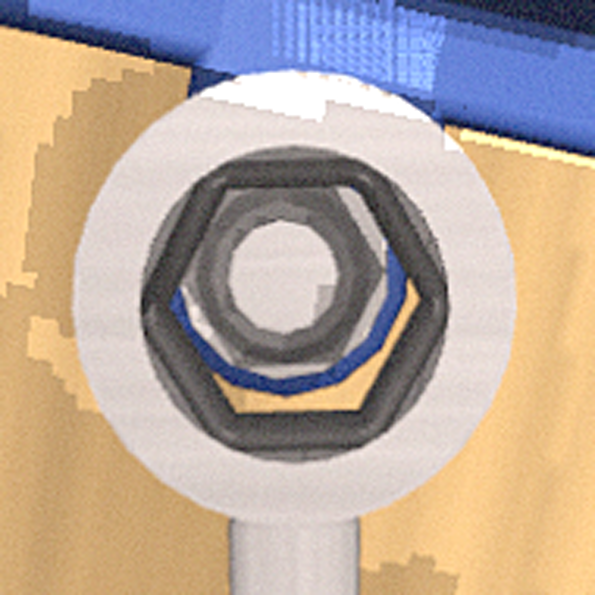

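```bash
python3 -m jog '[[1,0,-0.1,0.8,0],[1,0.05,-0.1,1.6,0],[1,0.05,-0.1,1.8,0],[1,0.05,-0.1,1.8,0],[1,0.05,-0.1,1.8,0]]'
python3 - <<'E'
from h import *
np.set_printoptions(precision=4,suppress=True)
p=snap('wrist','w7');s=bot.sense();print(s['tool_pos'],rot(s['tool_rot']).as_matrix(),s['ft_force'])
print([(t,d['xy'],d['score'],atz(p,d['xy'],.0255),totool(s,atz(p,d['xy'],.0255))*1000) for t in ['nut_top','spanner_ring'] for d in bot.mark_of(p,t)[:2]])
im=p['pixels'][40:230,220:410]
cv2.imwrite('pics/c7.png',cv2.resize(cv2.convertScaleAbs(im,alpha=1.5,beta=20),(595,595),interpolation=cv2.INTER_CUBIC))
E
```

```text
t: 10.8
tool_pos: [0.6198, 0.0254, 0.0442]
tool_rot: [0.001, 0.634, 0.773, 0.002]
ft_force: [-0.5, 0.2, -3.0]
gripper_width: 0.123
[0.62   0.0254 0.0444] [[-0.1956  0.9807  0.0035]
 [ 0.9807  0.1956  0.0019]
 [ 0.0012  0.0038 -1.    ]] [ 0.2076 -0.5813 -2.3324]
[('nut_top', [312.1, 129.9], 0.56, array([0.6055, 0.096 , 0.0255]), array([72.0142, -0.4709, 19.0006])), ('nut_top', [313.7, 321.9], 0.19, array([0.6204, 0.0238, 0.0255]), array([-1.7038,  0.0251, 18.9157]))]
```

View pics/c7.png

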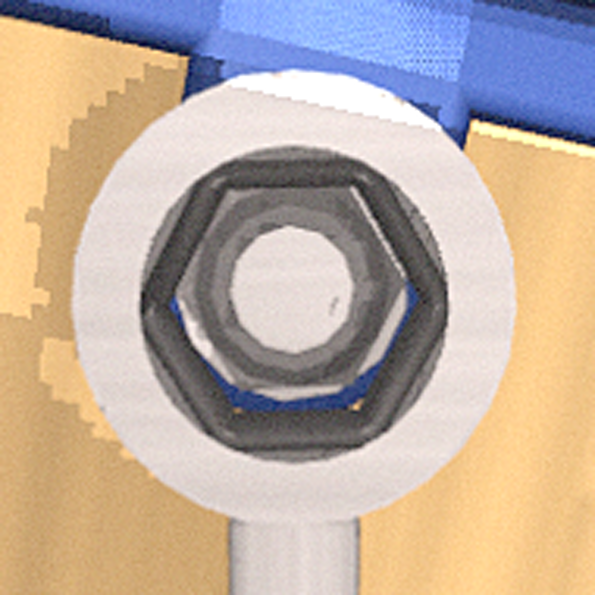

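```bash
python3 -m jog '[[1,0,0,0.3,0],[1,0,0,0.5,0],[1,0,0,0.6,0],[1,0,0,0.7,0],[1,0,0,0.8,0],[1,0,0,0.8,0]]'
```

```text
t: 11.55
tool_pos: [0.6201, 0.0257, 0.0366]
tool_rot: [0.001, 0.634, 0.773, 0.002]
ft_force: [-1.8, 1.1, -1.8]
gripper_width: 0.123
```

```bash
python3 -m jog '[[1,0,0,0.1,0],[1,0,0,0.2,0],[1,0,0,0.3,0],[1,0,0,0.4,0],[1,0,0,0.5,0],[1,0,0,0.6,0],[1,0,0,0.6,0]]'
```

```text
t: 12.25
tool_pos: [0.62, 0.0263, 0.0306]
tool_rot: [0.0, 0.634, 0.773, 0.002]
ft_force: [-3.0, 3.2, 1.2]
gripper_width: 0.123
```

```bash
python3 -m jog '[[1,0,0,0.1,0],[1,0,0,0.15,0],[1,0,0,0.2,0],[1,0,0,0.2,0]]'
python3 - <<'E'
from h import *
np.set_printoptions(precision=4,suppress=True)
p=snap('wrist','w8');snap('side','s8');s=bot.sense();print(s['tool_pos'],rot(s['tool_rot']).as_matrix(),s['ft_force'],s['wrist_torque'])
im=p['pixels'][40:230,220:410]
cv2.imwrite('pics/c8.png',cv2.resize(cv2.convertScaleAbs(im,alpha=1.5,beta=20),(595,595),interpolation=cv2.INTER_CUBIC))
im=cv2.imread('pics/s8.png')[170:270,250:400]
cv2.imwrite('pics/c8s.png',cv2.resize(im,(600,400),interpolation=cv2.INTER_CUBIC))
E
```

```text
t: 12.65
tool_pos: [0.6201, 0.0264, 0.0286]
tool_rot: [0.0, 0.634, 0.773, 0.002]
ft_force: [-3.6, 3.3, 4.2]
gripper_width: 0.125
[0.6201 0.0264 0.0287] [[-0.1962  0.9806  0.0036]
 [ 0.9806  0.1961  0.003 ]
 [ 0.0023  0.0041 -1.    ]] [-2.9759  3.9507  3.9316] [1.1617 0.7655 0.1768]
```

View pics/c8.png

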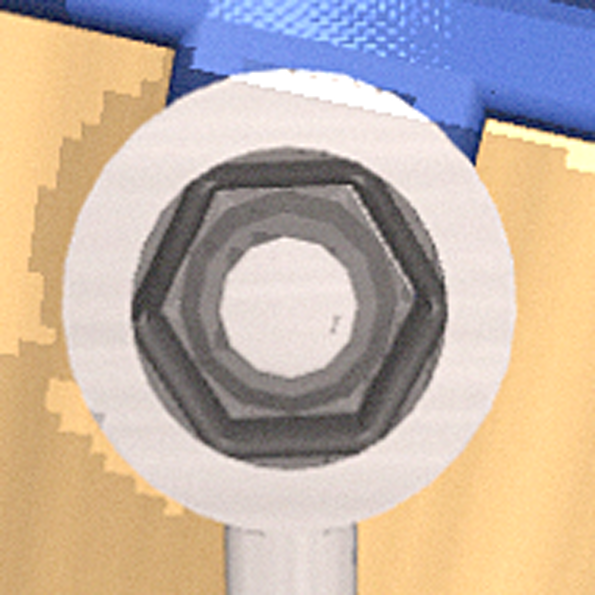

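View pics/c8s.png

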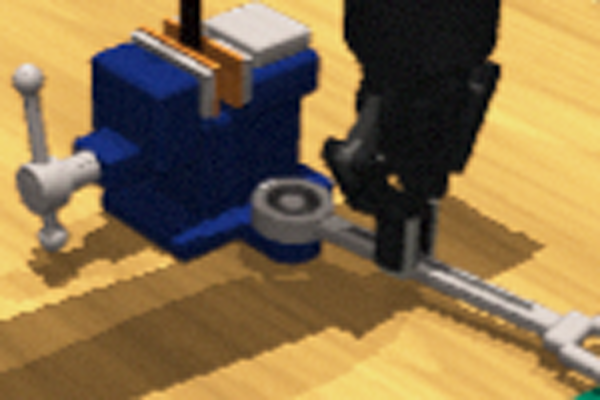

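The ring is over the head, with the hexagons nested around (312,138). I press a bit more to make sure it is seated.

```bash
python3 -m jog '[[1,0,0,0.1,0],[1,0,0,0.15,0],[1,0,0,0.15,0]]'
```

```text
t: 13.05
tool_pos: [0.6201, 0.0264, 0.0272]
tool_rot: [0.0, 0.634, 0.773, 0.002]
ft_force: [-3.1, 3.7, 4.5]
gripper_width: 0.123
```

```bash
python3 -m jog '[[1,0,0,0.1,0],[1,0,0,0.15,0],[1,0,0,0.15,0]]'
```

```text
t: 13.35
tool_pos: [0.6202, 0.0265, 0.0258]
tool_rot: [0.0, 0.634, 0.773, 0.002]
ft_force: [-3.8, 3.4, 5.9]
gripper_width: 0.121
```

Run:
```python
from h import *
np.set_printoptions(precision=4,suppress=True)
p=snap('wrist','w9');q=snap('side','s9');s=bot.sense();print(s['tool_pos'],s['ft_force'],s['wrist_torque'])
im=p['pixels'][40:230,220:410]
g=cv2.medianBlur(cv2.cvtColor(p['pixels'],cv2.COLOR_BGR2GRAY),5)
for z in (.0225,.0265,.0305):
    # predicted outline of ring top at height z
    C=atz(p,(313.5,137),z);th=np.linspace(0,2*np.pi,73)
    P=np.array([proj(p,C+.022*np.array([np.cos(t),np.sin(t),0])) for t in th]);print(z,C,P.min(0),P.max(0))
for z in (.0255,):
    P=[proj(q,[.606,.0953,zz]) for zz in (.0215,.0265,.0315)];print('side',P)
cv2.imwrite('pics/c9.png',cv2.resize(cv2.convertScaleAbs(im,alpha=1.5,beta=20),(595,595),interpolation=cv2.INTER_CUBIC))
im=q['pixels'][200:250,290:390]
cv2.imwrite('pics/c9s.png',cv2.resize(im,(800,400),interpolation=cv2.INTER_CUBIC))
```

```text
[0.6202 0.0265 0.0259] [-3.8667  3.5028  6.5232] [1.2753 1.0263 0.2448]
0.0225 [0.6065 0.0958 0.0225] [242.4995  60.8439] [384.4019 206.408 ]
0.0265 [0.6064 0.096  0.0265] [240.3239  58.3989] [386.5756 208.4339]
0.0305 [0.6064 0.0963 0.0305] [238.0109  55.7919] [388.8867 210.5814]
side [array([322.7495, 223.2613]), array([322.82  , 221.2443]), array([322.8908, 219.2173])]
```

View pics/c9.png

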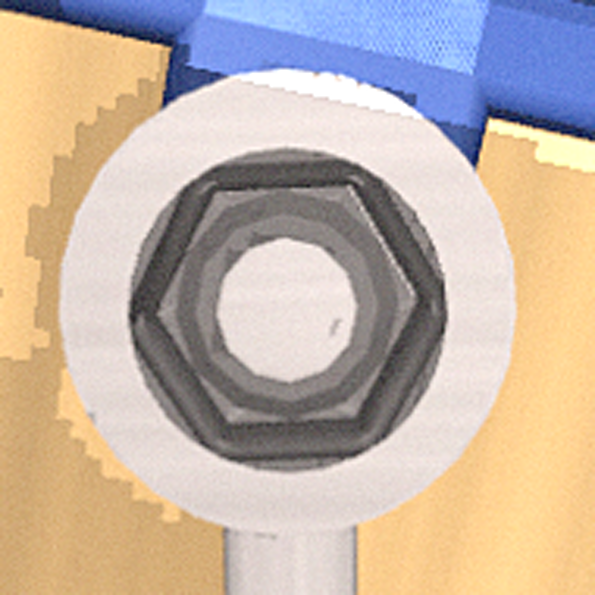

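View pics/c9s.png

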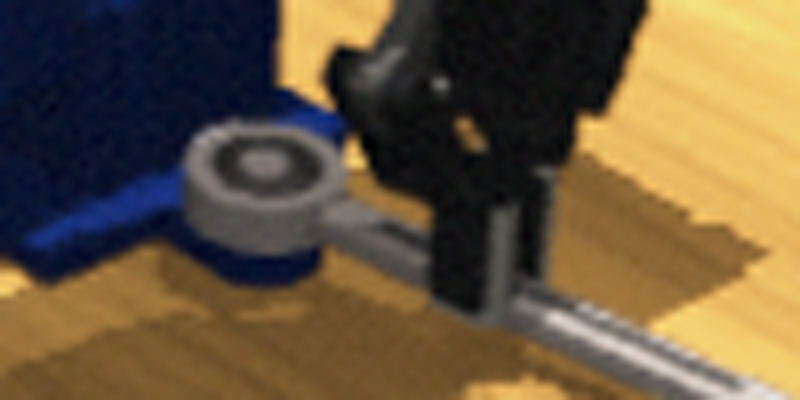

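```bash
python3 -m jog '[[1,0,0,0.1,0],[1,0,0,0.2,0],[1,0,0,0.2,0]]'
python3 - <<'E'
from h import *
np.set_printoptions(precision=4,suppress=True)
p=snap('wrist','w10');s=bot.sense();print(s['tool_pos'],s['ft_force'],s['wrist_torque'],rot(s['tool_rot']).as_matrix())
im=p['pixels'][40:230,220:410]
cv2.imwrite('pics/c10.png',cv2.resize(cv2.convertScaleAbs(im,alpha=1.5,beta=20),(595,595),interpolation=cv2.INTER_CUBIC))
E
```

```text
t: 13.75
tool_pos: [0.6204, 0.0265, 0.0248]
tool_rot: [0.0, 0.634, 0.773, 0.003]
ft_force: [-6.6, 3.8, 12.5]
gripper_width: 0.122
[0.6204 0.0265 0.0248] [-7.1629  2.8853 13.1186] [1.384  1.6932 0.2848] [[-0.1961  0.9806  0.0042]
 [ 0.9806  0.1961  0.0037]
 [ 0.0028  0.0049 -1.    ]]
```

View pics/c10.png

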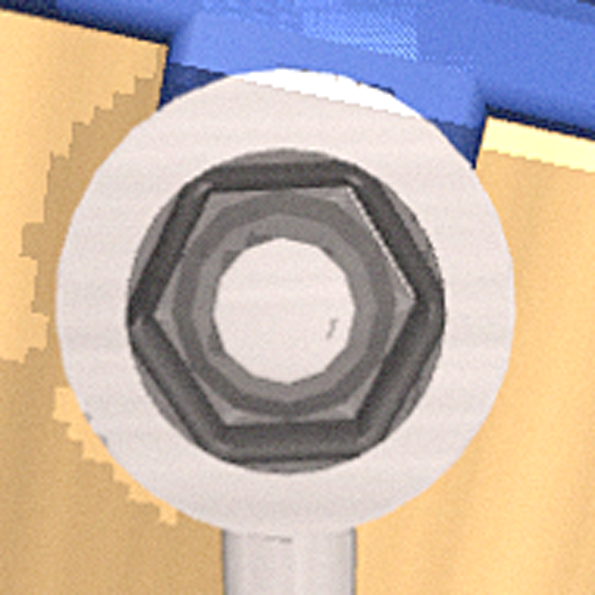

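Firm seating: the force rises to about 16 N and the ring stopped. Now the first clockwise swing about the ring, L = 71.3 mm.

```bash
python3 -m jog '[[1,0.01,-0.44,0,3.5],[1,0.05,-0.87,0,7],[1,0.12,-1.3,0,10.5],[1,0.21,-1.73,0,14],[1,0.33,-2.14,0,17.5],[1,0.47,-2.56,0,21],[1,0.47,-2.56,0,21]]'
python3 - <<'E'
from h import *
np.set_printoptions(precision=4,suppress=True)
s=bot.sense();M=rot(s['tool_rot']).as_matrix();print(s['tool_pos'],np.degrees(np.arctan2(M[1,0],M[0,0])),'F tool',M.T@s['ft_force'],s['wrist_torque'],np.array(s['tool_pos'])+.0713*M[:,0])
E
```

```text
t: 14.5
tool_pos: [0.5947, 0.0258, 0.0253]
tool_rot: [0.0, 0.765, 0.644, 0.003]
ft_force: [-4.8, 2.1, 7.7]
gripper_width: 0.126
[0.5947 0.0258 0.0253] 80.18309812162275 F tool [ 1.3182 -5.0517 -7.746 ] [0.9578 0.8002 0.3153] [0.6068 0.0961 0.0256]
```

```bash
python3 -m jog '[[1,0.03,-0.62,0,5],[1,0.11,-1.24,0,10],[1,0.24,-1.85,0,15],[1,0.43,-2.44,0,20],[1,0.67,-3.01,0,25],[1,0.96,-3.57,0,30],[1,1.29,-4.09,0,35],[1,1.29,-4.09,0,35]]'
cat > st.py <<'E'
from h import *
import sys
np.set_printoptions(precision=4,suppress=True)
def st(n=None):
    if n:
        p=snap('wrist','w'+n)
        im=p['pixels'][40:230,220:410]
        cv2.imwrite(f'pics/c{n}.png',cv2.resize(cv2.convertScaleAbs(im,alpha=1.5,beta=20),(595,595),interpolation=cv2.INTER_CUBIC))
    s=bot.sense();M=rot(s['tool_rot']).as_matrix();print(s['tool_pos'],'ang',np.degrees(np.arctan2(M[1,0],M[0,0])),'Ftool',M.T@s['ft_force'],'T',M.T@s['wrist_torque'],'ring',(np.array(s['tool_pos'])+.0713*M[:,0])[:2],s['joint_positions'],'tilt',M[:,2])
st(sys.argv[1] if len(sys.argv)>1 else None)
E
python3 st.py 11
```

```text
t: 15.3
tool_pos: [0.5564, 0.0451, 0.0255]
tool_rot: [-0.0, 0.924, 0.383, 0.003]
ft_force: [-5.2, 0.9, 6.8]
gripper_width: 0.122
[0.5566 0.0449 0.0255] ang 45.14376561470929 Ftool [-3.0271 -5.0024 -7.907 ] T [ 1.0318 -0.2107 -0.3427] ring [0.6069 0.0955] [-0.6801  0.4723  0.6271  1.8843 -0.3534  0.8901 -0.6636] tilt [ 0.0058  0.0027 -1.    ]
```

View pics/c11.png

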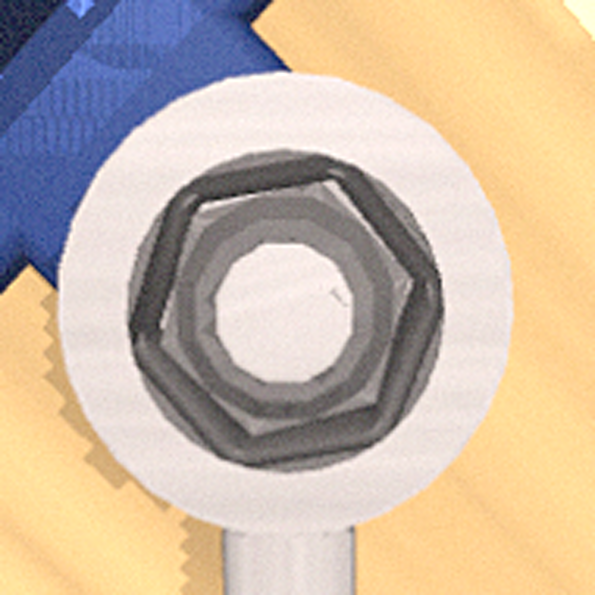

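View pics/w11.png

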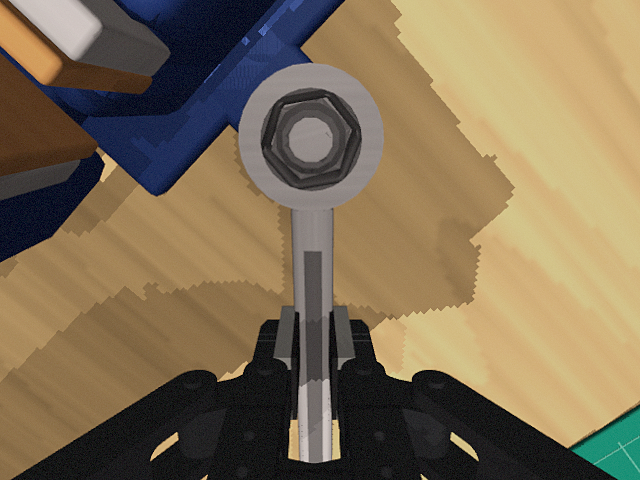

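Wheel and nut turned together; the wheel sits about 8° back in the ring, which is pawl play. Now I swing back anticlockwise.

```bash
python3 -m jog '[[1,0.04,0.75,0,-6],[1,0.16,1.48,0,-12],[1,0.35,2.2,0,-18],[1,0.62,2.9,0,-24],[1,0.96,3.57,0,-30],[1,1.36,4.19,0,-36],[1,1.83,4.77,0,-42],[1,2.36,5.3,0,-48]]'
python3 st.py 12
```

```text
t: 16.15
tool_pos: [0.611, 0.0251, 0.026]
tool_rot: [0.001, 0.686, 0.728, 0.003]
ft_force: [-6.1, 6.6, 6.5]
gripper_width: 0.121
[0.6118 0.0251 0.0261] ang 93.83274762319773 Ftool [ 4.9821 -6.3566 -7.7454] T [ 1.5231  1.521  -0.4433] ring [0.6071 0.0963] [-0.4518  0.5347  0.4288  1.7298 -0.2716  0.9292  0.1537] tilt [ 0.0062  0.0036 -1.    ]
```

View pics/c12.png

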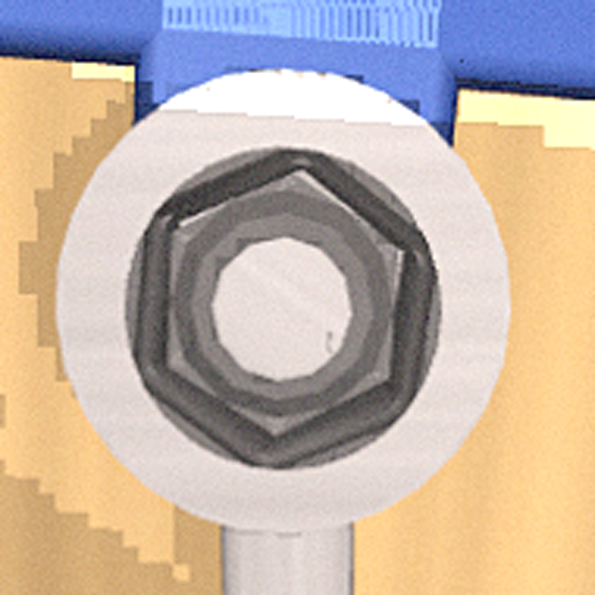

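```bash
python3 -m jog '[[1,0.03,0.68,0,-5.5],[1,0.13,1.36,0,-11],[1,0.29,2.03,0,-16.5],[1,0.52,2.67,0,-22],[1,0.81,3.29,0,-27.5],[1,1.15,3.88,0,-33],[1,1.55,4.44,0,-38.5],[1,2,4.95,0,-44]]'
python3 st.py 13
```

```text
t: 17.0
tool_pos: [0.6589, 0.0488, 0.0261]
tool_rot: [0.001, 0.358, 0.934, 0.002]
ft_force: [-9.7, 3.4, 6.1]
gripper_width: 0.12
[0.6595 0.0496 0.0261] ang 138.47967008016937 Ftool [ 8.9542 -5.1991 -7.2217] T [ 1.153   2.144  -0.3844] ring [0.6061 0.0969] [-0.3288  0.6042  0.2514  1.5779 -0.1754  0.9772  0.8238] tilt [ 0.0039  0.0039 -1.    ]
```

View pics/w13.png

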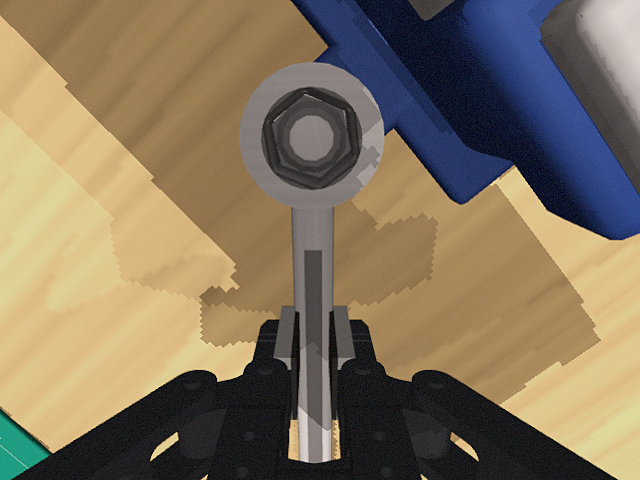

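```bash
python3 -m jog '[[1,-0.02,-0.5,0,4],[1,0.03,-0.99,0,8],[1,0.1,-1.48,0,12],[1,0.21,-1.97,0,16],[1,0.29,-2.2,0,18],[1,0.29,-2.2,0,18]]'
python3 st.py 14
cat > ok.py <<'E'
from h import *
import sys
s=bot.sense();M=rot(s['tool_rot']).as_matrix();F=M.T@s['ft_force'];T=M.T@s['wrist_torque'];a=np.degrees(np.arctan2(M[1,0],M[0,0]))
print('t %.2f ang %.1f F %s T %s ring %s z %.4f'%(s['t'],a,np.round(F,1),np.round(T,2),np.round((np.array(s['tool_pos'])+.0713*M[:,0])[:2],4),s['tool_pos'][2]))
sys.exit(0 if F[1]<float(sys.argv[1]) and abs(F[0])<30 else 1)
E
```

```text
t: 17.65
tool_pos: [0.6423, 0.0351, 0.0261]
tool_rot: [0.0, 0.497, 0.868, 0.003]
ft_force: [-5.2, 3.0, 6.2]
gripper_width: 0.123
[0.6423 0.0352 0.0261] ang 120.47497705410991 Ftool [ 5.7838 -2.6917 -5.6487] T [ 0.6604  1.65   -0.2526] ring [0.6061 0.0966] [-0.3681  0.5788  0.3219  1.6338 -0.2172  0.9605  0.5612] tilt [ 0.0031  0.0039 -1.    ]
```

```bash
J="python3 -m jog"; 
python3 -m jog '[[1,0,-0.31,0,2.5],[1,0,-0.31,0,2.5]]' >/dev/null; python3 ok.py 3 && python3 -m jog '[[1,0,-0.31,0,2.5],[1,0,-0.31,0,2.5]]' >/dev/null && python3 ok.py 3 && python3 -m jog '[[1,0,-0.31,0,2.5],[1,0,-0.31,0,2.5]]' >/dev/null && python3 ok.py 3 && python3 -m jog '[[1,0,-0.31,0,2.5],[1,0,-0.31,0,2.5]]' >/dev/null && python3 ok.py 3
```

```text
t 17.90 ang 117.9 F [ 4.8 -1.8 -5.3] T [ 0.56  1.49 -0.19] ring [0.6061 0.0965] z 0.0262
t 18.10 ang 115.3 F [ 3.7 -1.8 -6.2] T [ 0.49  1.37 -0.14] ring [0.606  0.0965] z 0.0263
t 18.30 ang 112.7 F [ 4.4 -1.4 -4.8] T [ 0.44  1.38 -0.25] ring [0.6061 0.0965] z 0.0264
t 18.50 ang 110.1 F [ 3.4 -1.9 -5.1] T [ 0.44  1.26 -0.21] ring [0.6061 0.0965] z 0.0265
```

```bash
python3 -m jog '[[1,0,-0.37,0.02,3],[1,0,-0.37,0.02,3]]' >/dev/null; python3 ok.py 3 && python3 -m jog '[[1,0,-0.37,0.01,3],[1,0,-0.37,0.01,3]]' >/dev/null && python3 ok.py 3 && python3 -m jog '[[1,0,-0.37,0.01,3],[1,0,-0.37,0.01,3]]' >/dev/null && python3 ok.py 3 && python3 -m jog '[[1,0,-0.37,0.01,3],[1,0,-0.37,0.01,3]]' >/dev/null && python3 ok.py 3&& python3 -m jog '[[1,0,-0.37,0.01,3],[1,0,-0.37,0.01,3]]' >/dev/null && python3 ok.py 3&& python3 -m jog '[[1,0,-0.37,0.01,3],[1,0,-0.37,0.01,3]]' >/dev/null && python3 ok.py 3; python3 st.py 15
```

```text
t 18.70 ang 107.1 F [ 3.6 -1.1 -5.9] T [ 0.56  1.32 -0.23] ring [0.6061 0.0965] z 0.0263
t 18.90 ang 104.0 F [ 4.2 -2.  -4.1] T [ 0.57  1.3  -0.22] ring [0.6063 0.0964] z 0.0264
t 19.10 ang 100.9 F [ 4.  -2.8 -5.6] T [ 0.62  1.25 -0.25] ring [0.6063 0.0964] z 0.0263
t 19.30 ang 97.8 F [ 3.6 -2.3 -4.3] T [ 0.7   1.22 -0.29] ring [0.6064 0.0964] z 0.0264
t 19.50 ang 94.7 F [ 3.9 -2.3 -4.8] T [ 0.7   1.16 -0.26] ring [0.6065 0.0963] z 0.0264
t 19.70 ang 91.7 F [ 3.3 -2.5 -5.2] T [ 0.73  1.16 -0.29] ring [0.6066 0.0963] z 0.0264
[0.6088 0.0251 0.0264] ang 91.79069637060175 Ftool [ 3.1605 -3.3439 -5.172 ] T [ 0.7387  1.1408 -0.2402] ring [0.6066 0.0963] [-0.4579  0.5307  0.4358  1.7369 -0.2754  0.9294  0.1216] tilt [ 0.0045  0.0047 -1.    ]
```

View pics/c15.png

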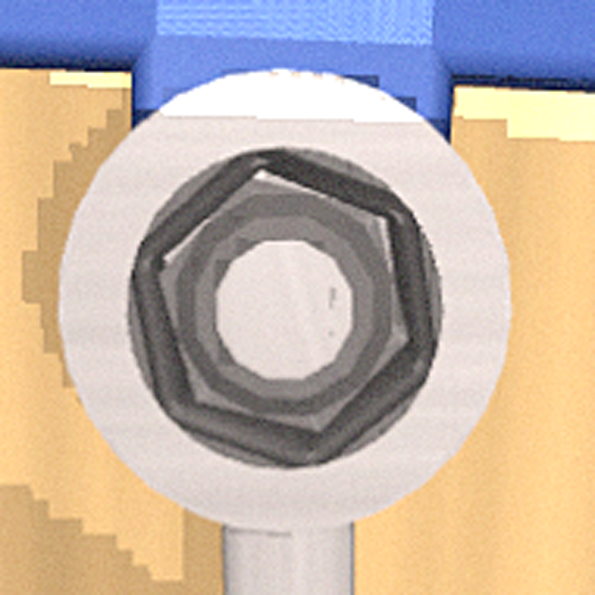

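```bash
python3 -m jog '[[1,0,-0.37,0.01,3],[1,0,-0.37,0.01,3]]' >/dev/null; python3 ok.py 1.5 && python3 -m jog '[[1,0,-0.37,0.01,3],[1,0,-0.37,0.01,3]]' >/dev/null && python3 ok.py 1.5 && python3 -m jog '[[1,0,-0.37,0.01,3],[1,0,-0.37,0.01,3]]' >/dev/null && python3 ok.py 1.5 && python3 -m jog '[[1,0,-0.37,0.01,3],[1,0,-0.37,0.01,3]]' >/dev/null && python3 ok.py 1.5&& python3 -m jog '[[1,0,-0.37,0.01,3],[1,0,-0.37,0.01,3]]' >/dev/null && python3 ok.py 1.5&& python3 -m jog '[[1,0,-0.37,0.01,3],[1,0,-0.37,0.01,3]]' >/dev/null && python3 ok.py 1.5 && python3 -m jog '[[1,0,-0.37,0.01,3],[1,0,-0.37,0.01,3]]' >/dev/null && python3 ok.py 1.5
```

```text
t 19.95 ang 88.8 F [ 4.2 -4.  -5.1] T [ 0.75  1.15 -0.26] ring [0.6066 0.0962] z 0.0263
t 20.15 ang 85.7 F [ 3.1 -3.9 -4.6] T [ 0.86  1.11 -0.27] ring [0.6067 0.0962] z 0.0263
t 20.35 ang 82.7 F [ 3.2 -3.2 -5.5] T [ 0.86  1.   -0.3 ] ring [0.6068 0.0961] z 0.0263
t 20.55 ang 79.7 F [ 3.  -3.1 -4.3] T [ 0.89  0.95 -0.39] ring [0.6068 0.0961] z 0.0263
t 20.75 ang 76.6 F [ 2.2 -3.8 -5.2] T [ 0.88  0.87 -0.36] ring [0.6069 0.096 ] z 0.0263
t 20.95 ang 73.6 F [ 2.5 -4.6 -5.3] T [ 0.99  0.84 -0.39] ring [0.6069 0.0959] z 0.0262
t 21.15 ang 70.6 F [ 2.7 -2.6 -4.7] T [ 0.7   0.74 -0.5 ] ring [0.6073 0.0957] z 0.0264
```

```bash
python3 -m jog '[[1,0,-0.12,0,1],[1,0,-0.12,0,1]]' >/dev/null; python3 ok.py 1.5 && python3 -m jog '[[1,0,-0.12,0,1],[1,0,-0.12,0,1]]' >/dev/null && python3 ok.py 1.5; python3 st.py 16
```

```text
t 21.35 ang 69.6 F [ 1.4 -2.8 -4.7] T [ 0.59  0.67 -0.57] ring [0.6075 0.0957] z 0.0264
t 21.55 ang 68.6 F [ 1.2 -2.4 -3.8] T [ 0.61  0.66 -0.67] ring [0.6077 0.0956] z 0.0265
[0.5817 0.0292 0.0265] ang 68.60877249876346 Ftool [ 1.9921 -2.5048 -3.4614] T [ 0.5967  0.7008 -0.6626] ring [0.6077 0.0956] [-0.5571  0.4947  0.5297  1.8176 -0.3139  0.9046 -0.2586] tilt [ 0.0077  0.0036 -1.    ]
```

View pics/c16.png

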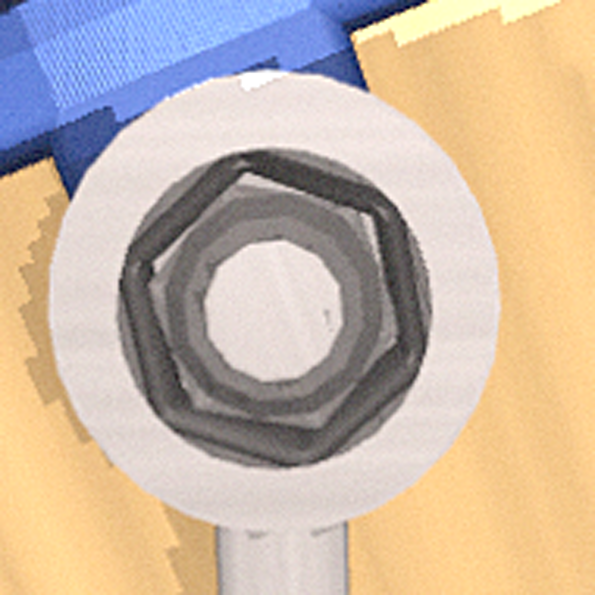

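The ring has shifted to the left in the picture (centre about x = 275 against 285 before) while the wheel stays fixed. The wrist torque is also rising, so the bolt has come firm near 71°. Now I pull tangentially in small, measured steps.

```bash
python3 -m jog '[[1,0,-0.1,0.02,0],[1,0,-0.2,0.02,0],[1,0,-0.2,0.02,0]]' >/dev/null; python3 ok.py 20;python3 -m jog '[[1,0,-0.1,0.02,0],[1,0,-0.2,0.02,0],[1,0,-0.2,0.02,0]]' >/dev/null; python3 ok.py 20
```

```text
t 21.90 ang 68.6 F [ 1.9  3.3 -2.8] T [-0.66  0.79 -0.3 ] ring [0.6067 0.0959] z 0.0267
t 22.20 ang 68.5 F [ 1.8  5.3 -3.1] T [-1.25  0.84 -0.13] ring [0.606  0.0962] z 0.0269
```

```bash
python3 -m jog '[[1,0,-0.1,0.04,0.5],[1,0,-0.2,0.04,0.5],[1,0,-0.2,0.04,0.5]]' >/dev/null; python3 ok.py 12 && python3 -m jog '[[1,0,-0.1,0.04,0.5],[1,0,-0.2,0.04,0.5],[1,0,-0.2,0.04,0.5]]' >/dev/null; python3 ok.py 12; python3 st.py 17
```

```text
t 22.50 ang 68.0 F [ 2.6  7.4 -2.5] T [-1.48  0.82 -0.14] ring [0.606  0.0962] z 0.0270
t 22.80 ang 67.4 F [ 3.1  6.5 -1.5] T [-1.57  0.75 -0.18] ring [0.606  0.0962] z 0.0271
[0.5786 0.0304 0.0271] ang 67.45386254195807 Ftool [ 2.6741  6.0028 -0.102 ] T [-1.4812  0.8169 -0.1975] ring [0.606  0.0962] [-0.5704  0.4827  0.5368  1.8349 -0.3112  0.889  -0.2834] tilt [ 0.0181  0.0019 -0.9998]
```

View pics/w17.png

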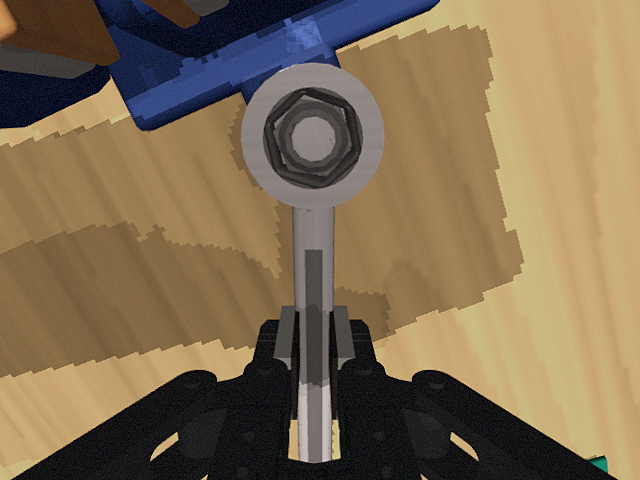

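```bash
python3 -m jog '[[1,0,-0.1,0.05,0.5],[1,0,-0.2,0.05,0.5],[1,0,-0.3,0.05,0.5],[1,0,-0.4,0.05,0.5],[1,0,-0.4,0.05,0.5]]' ; python3 ok.py 12;python3 - <<'E'
from h import *
s=bot.sense();print(rot(s['tool_rot']).as_matrix()[:,2],s['wrist_torque'],s['joint_torque'])
E
```

```text
t: 23.35
tool_pos: [0.5773, 0.0309, 0.0274]
tool_rot: [0.006, 0.834, 0.551, 0.01]
ft_force: [11.4, -1.4, -0.7]
gripper_width: 0.124
t 23.35 ang 66.9 F [ 3.2 11.   0.9] T [-2.46  0.86  0.02] ring [0.6053 0.0965] z 0.0274
[ 2.35213831e-02  8.83579350e-04 -9.99722944e-01] [-0.17266861 -2.59798663 -0.03049026] [-1.25459164e+00 -5.41269529e+01  8.27459067e+00 -2.31298381e+01
  1.03953914e-01  3.84430021e+00  1.67651667e-02]
```

```bash
python3 -m jog '[[1,-0.1,-0.1,0,0],[1,-0.2,-0.2,0,0],[1,-0.3,-0.3,0,0],[1,-0.4,-0.4,0,0],[1,-0.4,-0.4,0,0]]' 120; python3 ok.py 12
```

```text
t: 23.85
tool_pos: [0.5764, 0.031, 0.0287]
tool_rot: [0.008, 0.834, 0.551, 0.015]
ft_force: [20.9, 8.4, -7.4]
gripper_width: 0.112
t 23.85 ang 66.9 F [15.8 15.7  8.2] T [-3.3   3.17  0.28] ring [0.6043 0.0966] z 0.0287
```

```bash
python3 -m jog '[[1,-0.4,-0.25,0.1,0],[1,-0.5,-0.25,0.15,0],[1,-0.6,-0.25,0.2,0],[1,-0.7,-0.25,0.25,0],[1,-0.8,-0.25,0.25,0],[1,-0.9,-0.25,0.25,0],[1,-0.9,-0.25,0.25,0]]' 120; python3 ok.py 12; python3 st.py 18
```

```text
t: 24.55
tool_pos: [0.5765, 0.0305, 0.0282]
tool_rot: [0.008, 0.833, 0.553, 0.022]
ft_force: [24.3, 19.9, -5.8]
gripper_width: 0.114
t 24.55 ang 67.2 F [27.6 14.4  7.1] T [-2.94  6.04  0.34] ring [0.6042 0.0961] z 0.0282
[0.5765 0.0305 0.0282] ang 67.1686550231067 Ftool [29.245  13.7413  7.0643] T [-2.9261  6.0704  0.2517] ring [0.6042 0.0962] [-0.575   0.459   0.5378  1.8648 -0.3139  0.8528 -0.2835] tilt [ 0.0455  0.0098 -0.9989]
```

View pics/w18.png

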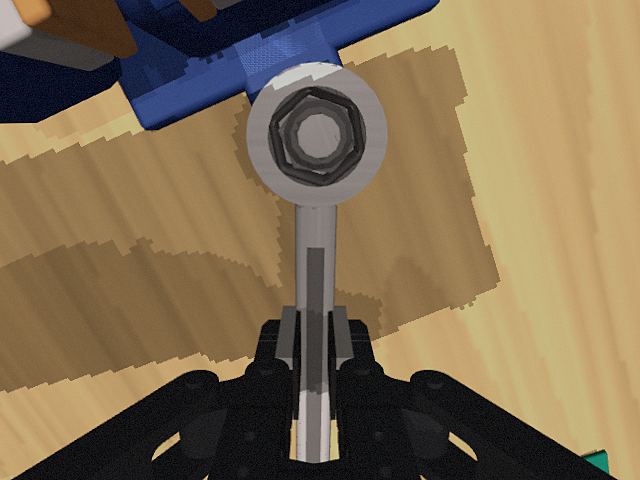

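```bash
python3 -m jog '[[1,-0.9,-0.2,0.2,0],[1,-1.05,-0.2,0.2,0],[1,-1.2,-0.2,0.2,0],[1,-1.35,-0.2,0.2,0],[1,-1.5,-0.2,0.2,0],[1,-1.5,-0.2,0.2,0]]' 120; python3 ok.py 12
```

```text
t: 25.2
tool_pos: [0.5766, 0.0298, 0.0286]
tool_rot: [0.008, 0.83, 0.556, 0.032]
ft_force: [32.8, 38.5, -11.2]
gripper_width: 0.116
t 25.20 ang 67.7 F [47.5 15.  14. ] T [-2.91  9.69  0.34] ring [0.6037 0.0957] z 0.0286
```

```bash
python3 -m jog '[[1,-1.5,-0.15,0.1,0],[1,-1.6,-0.15,0.1,0],[1,-1.7,-0.15,0.1,0],[1,-1.7,-0.15,0.1,0]]' 120; python3 ok.py 12; python3 st.py 19
```

```text
t: 25.6
tool_pos: [0.5767, 0.0294, 0.0296]
tool_rot: [0.006, 0.827, 0.56, 0.042]
ft_force: [34.8, 45.7, -15.4]
gripper_width: 0.108
t 25.60 ang 68.3 F [54.2 14.3 19.6] T [-2.99 10.98  0.49] ring [0.6029 0.0955] z 0.0296
[0.5767 0.0294 0.0295] ang 68.34796914430305 Ftool [54.1701 14.3307 19.7113] T [-2.9585 10.9719  0.4759] ring [0.6029 0.0955] [-0.553   0.434   0.5231  1.8918 -0.3351  0.8152 -0.2345] tilt [ 0.0766  0.0362 -0.9964]
```

View pics/w19.png

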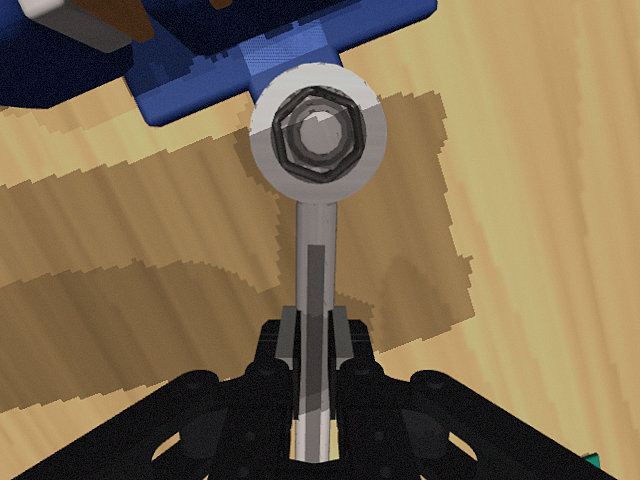

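Net load is about 57 N with roughly 20 N of it tangential, and the bolt does not move, so it is firm. The pull has tilted the tool about 5°. I relax it and push back a little to undo the tilt.

```bash
python3 -m jog '[[1,0,0.1,0,0],[1,0.3,0.2,0,0],[1,0.6,0.3,0,0],[1,0.9,0.3,0,0],[1,0.9,0.3,0,0]]' 120; python3 ok.py 12; python3 st.py
```

```text
t: 26.15
tool_pos: [0.5789, 0.0303, 0.0276]
tool_rot: [0.007, 0.829, 0.559, 0.037]
ft_force: [-4.6, -15.7, -4.7]
gripper_width: 0.112
t 26.15 ang 68.1 F [-16.5   1.4   3.9] T [-0.21 -4.05 -0.08] ring [0.6055 0.0963] z 0.0276
[0.5789 0.0303 0.0276] ang 68.05286734979657 Ftool [-16.5128   1.4312   3.9321] T [-0.2088 -4.0463 -0.077 ] ring [0.6055 0.0963] [-0.5578  0.4473  0.526   1.8796 -0.3325  0.824  -0.2463] tilt [ 0.0687  0.0288 -0.9972]
```

```bash
python3 -m jog '[[1,0.9,0,0.05,0],[1,1.2,0,0.05,0],[1,1.5,0,0.05,0],[1,1.5,0,0.05,0]]' 120; python3 ok.py 12; python3 -m jog '[[1,1.3,0,0.05,0],[1,1.5,0,0.05,0],[1,1.5,0,0.05,0]]' 120; python3 st.py
```

```text
t: 26.55
tool_pos: [0.579, 0.0309, 0.0251]
tool_rot: [0.01, 0.832, 0.555, 0.028]
ft_force: [-14.5, -36.0, 7.3]
gripper_width: 0.114
t 26.55 ang 67.4 F [-38.5   0.8  -8.7] T [-0.03 -8.15 -0.27] ring [0.6063 0.0967] z 0.0251
t: 26.85
tool_pos: [0.5794, 0.031, 0.0244]
tool_rot: [0.012, 0.835, 0.55, 0.02]
ft_force: [-25.5, -38.4, 33.4]
gripper_width: 0.114
[0.5794 0.031  0.0244] ang 66.81882330583268 Ftool [-44.6412  -6.8599 -34.6465] T [ 1.8846 -9.1417 -0.5346] ring [0.6075 0.0965] [-0.5805  0.4716  0.5404  1.8591 -0.3133  0.8476 -0.2944] tilt [ 0.0463  0.0017 -0.9989]
```

```bash
python3 -m jog '[[1,0,0.05,-0.05,0],[1,0,0.05,-0.05,0]]' 120; python3 st.py 20
python3 - <<'E'
from h import *
s=bot.sense();print(rot(s['tool_rot']).as_matrix()[2]*10)
E
```

```text
t: 27.05
tool_pos: [0.5789, 0.0303, 0.025]
tool_rot: [0.011, 0.835, 0.55, 0.019]
ft_force: [-1.9, -0.8, 8.0]
gripper_width: 0.112
[0.5789 0.0303 0.025 ] ang 66.78263118703158 Ftool [-0.9716 -1.5834 -8.5034] T [ 0.5569  0.2294 -0.5038] ring [0.607  0.0958] [-0.5792  0.4708  0.5404  1.8587 -0.3124  0.8506 -0.2945] tilt [ 0.0443  0.0017 -0.999 ]
[ 0.19066955  0.39997875 -9.99017828]
```

View pics/c20.png

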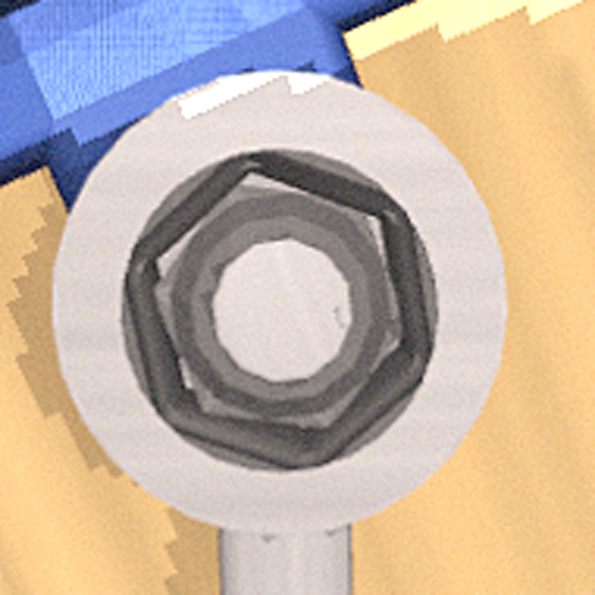

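One more plain tangential pull to confirm that it is firm.

```bash
python3 -m jog '[[1,0,-0.15,0.05,0],[1,0,-0.3,0.05,0],[1,0,-0.45,0.05,0],[1,0,-0.45,0.05,0]]' 120; python3 ok.py 20;python3 -m jog '[[1,0,-0.45,0.05,0],[1,0,-0.5,0.05,0],[1,0,-0.5,0.05,0]]' 120; python3 ok.py 20;  python3 st.py 21
```

```text
t: 27.5
tool_pos: [0.577, 0.031, 0.0256]
tool_rot: [0.013, 0.835, 0.549, 0.021]
ft_force: [8.7, -2.3, 4.2]
gripper_width: 0.112
t 27.50 ang 66.7 F [ 1.4  9.1 -3.8] T [-1.86  0.81 -0.03] ring [0.6052 0.0965] z 0.0256
t: 27.8
tool_pos: [0.5759, 0.0314, 0.0264]
tool_rot: [0.016, 0.836, 0.548, 0.024]
ft_force: [15.0, -3.3, -0.1]
gripper_width: 0.113
t 27.80 ang 66.6 F [ 3.  15.1  1. ] T [-3.03  0.78  0.29] ring [0.6043 0.0968] z 0.0264
[0.5759 0.0314 0.0264] ang 66.55130053840954 Ftool [ 2.6004 14.2573  0.6287] T [-3.0173  0.8347  0.2611] ring [0.6043 0.0968] [-0.5919  0.4555  0.5456  1.8773 -0.3054  0.8329 -0.3069] tilt [ 0.0572 -0.0003 -0.9984]
```

View pics/c21.png

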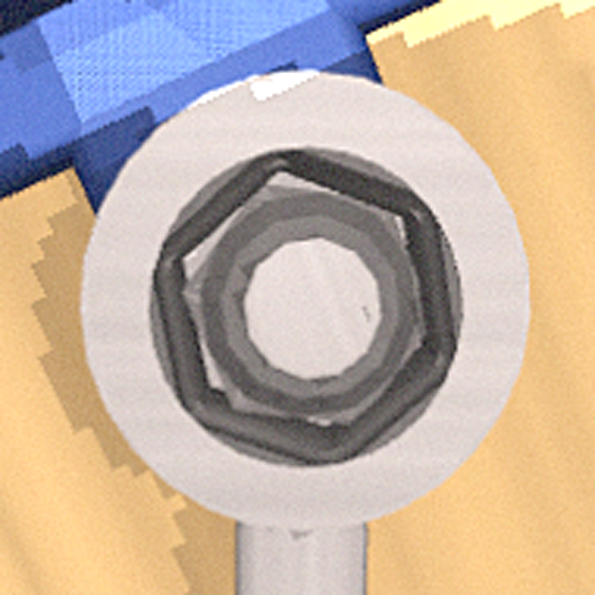

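```bash
python3 -m jog '[[1,0,0.1,0,0],[1,0,0.15,0,0],[1,0.0,0.15,0,0]]' 120; python3 ok.py 20; python3 -m jog '[[1,0,0.01,-0.2,0],[1,0.01,0.02,-0.4,0],[1,0.01,0.03,-0.6,0],[1,0.02,0.04,-0.8,0],[1,0.02,0.05,-1,0],[1,0.03,0.06,-1.2,0],[1,0.03,0.06,-1.2,0]]'; python3 ok.py 20; python3 st.py 22
```

```text
t: 28.15
tool_pos: [0.5775, 0.0307, 0.0264]
tool_rot: [0.016, 0.836, 0.548, 0.024]
ft_force: [5.7, 0.8, 0.9]
gripper_width: 0.117
t 28.15 ang 66.5 F [ 3.   5.  -0.6] T [-0.87  0.86 -0.17] ring [0.6058 0.0961] z 0.0264
t: 28.85
tool_pos: [0.5761, 0.0323, 0.0365]
tool_rot: [0.015, 0.835, 0.549, 0.023]
ft_force: [9.9, 6.8, -16.8]
gripper_width: 0.112
t 28.85 ang 66.6 F [ 9.8  5.5 17.3] T [-1.12  1.3  -0.12] ring [0.6043 0.0978] z 0.0365
[0.5761 0.0323 0.0364] ang 66.64082004311942 Ftool [ 9.3362  5.4486 16.7628] T [-1.1065  1.3479 -0.1632] ring [0.6043 0.0977] [-0.5986  0.4416  0.5519  1.8699 -0.2941  0.8548 -0.315 ] tilt [ 0.0548 -0.0002 -0.9985]
```

View pics/c22.png

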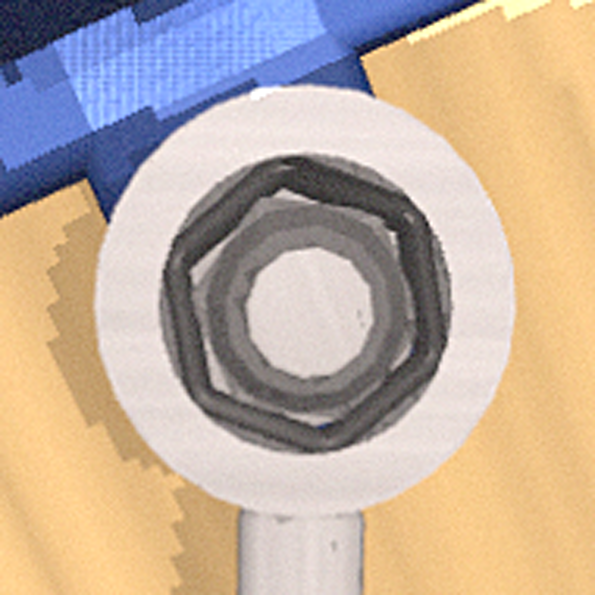

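The ring is smaller in the picture, so it stayed on the bolt while the bar pitched up in the grip. I go back down level, take out the side load and lift again.

```bash
python3 -m jog '[[1,0,0,0.2,0],[1,0,0,0.4,0],[1,0,0,0.6,0],[1,0,0,0.8,0],[1,0,0,1.0,0],[1,0,0,1.15,0],[1,0,0,1.15,0]]'; python3 st.py;  python3 -m jog '[[1,0,0.2,0.1,-1.5],[1,0.05,0.45,0.1,-3.5],[1,0.05,0.45,0.1,-3.5]]'; python3 st.py 23
```

```text
t: 29.6
tool_pos: [0.5757, 0.0289, 0.0252]
tool_rot: [0.016, 0.836, 0.548, 0.021]
ft_force: [-3.4, -9.2, 13.3]
gripper_width: 0.114
[0.5757 0.0289 0.0252] ang 66.55004640305367 Ftool [ -9.5466   1.1973 -13.3838] T [-0.1576 -2.2986 -1.0049] ring [0.6041 0.0944] [-0.5891  0.46    0.5464  1.8747 -0.3042  0.8362 -0.3046] tilt [ 0.0528 -0.0036 -0.9986]
t: 29.9
tool_pos: [0.578, 0.0278, 0.025]
tool_rot: [0.015, 0.818, 0.574, 0.019]
ft_force: [-12.6, 1.8, 25.4]
gripper_width: 0.114
[0.578  0.0278 0.025 ] ang 70.06676969102105 Ftool [ -2.5542 -11.8571 -25.2087] T [ 2.5374 -0.6165 -0.3003] ring [0.6023 0.0948] [-0.5712  0.4646  0.531   1.864  -0.2994  0.8435 -0.2445] tilt [ 0.048  -0.0023 -0.9988]
```

View pics/c23.png

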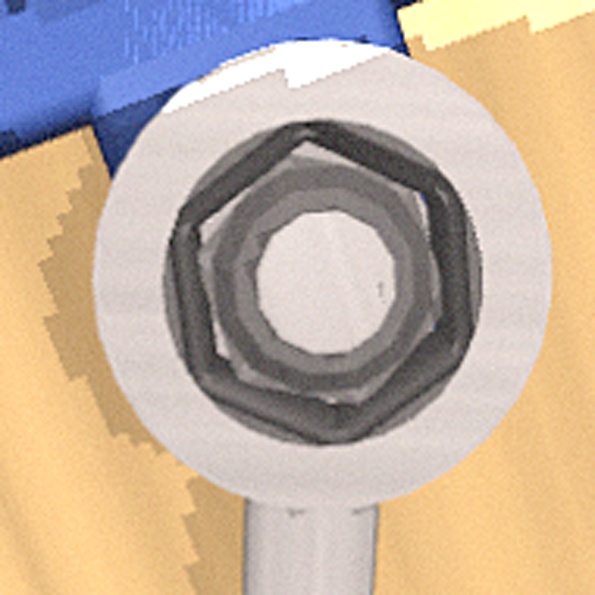

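```bash
python3 -m jog '[[1,0.05,-0.1,-0.1,0],[1,0.05,-0.1,-0.1,0]]'; python3 ok.py 30;  python3 -m jog '[[1,0.01,0.01,-0.15,0],[1,0.01,0.01,-0.3,0],[1,0.01,0.01,-0.3,0]]'; python3 ok.py 30;python3 -m jog '[[1,0.01,0.01,-0.15,0],[1,0.01,0.01,-0.3,0],[1,0.01,0.01,-0.3,0]]'; python3 ok.py 30; python3 st.py 24
```

```text
t: 30.15
tool_pos: [0.5767, 0.0283, 0.0256]
tool_rot: [0.015, 0.819, 0.574, 0.019]
ft_force: [4.3, -0.6, -3.0]
gripper_width: 0.112
t 30.15 ang 70.0 F [0.8 4.1 3.2] T [-0.75  0.08  0.01] ring [0.601  0.0953] z 0.0256
t: 30.45
tool_pos: [0.5764, 0.0283, 0.0278]
tool_rot: [0.015, 0.819, 0.574, 0.018]
ft_force: [6.5, 1.2, -8.0]
gripper_width: 0.115
t 30.45 ang 70.0 F [3.2 5.4 8.3] T [-1.16  0.2   0.11] ring [0.6007 0.0953] z 0.0278
t: 30.75
tool_pos: [0.578, 0.0286, 0.0309]
tool_rot: [0.016, 0.819, 0.573, 0.02]
ft_force: [13.5, 1.3, -9.2]
gripper_width: 0.111
t 30.75 ang 70.0 F [ 5.7 11.8  9.8] T [-2.43  1.02  0.75] ring [0.6024 0.0956] z 0.0309
[0.578  0.0286 0.0309] ang 69.97245392637325 Ftool [ 5.9137 10.2275 10.7513] T [-2.3784  0.9731  0.6936] ring [0.6025 0.0956] [-0.5783  0.4544  0.5362  1.8633 -0.292   0.8513 -0.2534] tilt [ 0.0503 -0.0032 -0.9987]
```

View pics/c24.png

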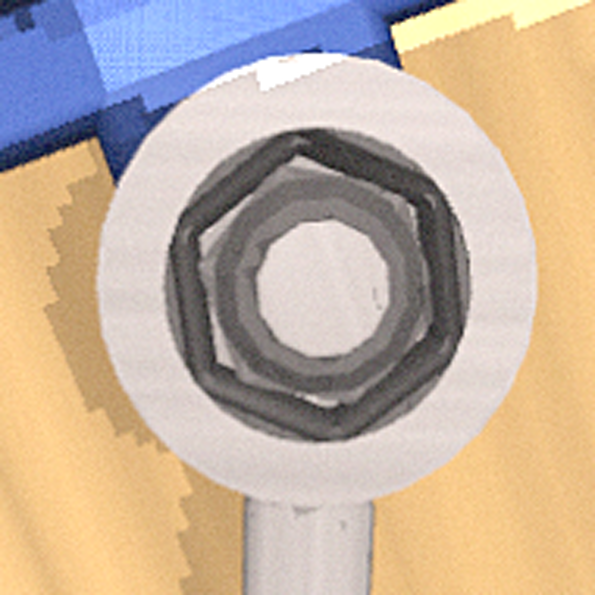

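```bash
python3 -m jog '[[1,0,0,0.25,0],[1,0,0,0.45,0],[1,0,0.32,0.45,-2.5],[1,0,0.64,0.45,-5],[1,0.02,0.95,0.45,-7.5],[1,0.05,1.27,0.45,-10],[1,0.05,1.27,0.45,-10]]'; python3 st.py 25
```

```text
t: 31.5
tool_pos: [0.5914, 0.0246, 0.0273]
tool_rot: [0.018, 0.766, 0.642, 0.019]
ft_force: [5.9, 0.9, 0.1]
gripper_width: 0.114
[0.5913 0.0247 0.0272] ang 79.91390995338148 Ftool [ 2.1155  6.2317 -0.2794] T [-1.2372  0.6146  0.4249] ring [0.6038 0.0949] [-0.527   0.4764  0.492   1.8299 -0.2819  0.852  -0.0815] tilt [ 0.0521 -0.0029 -0.9986]
```

View pics/c25.png

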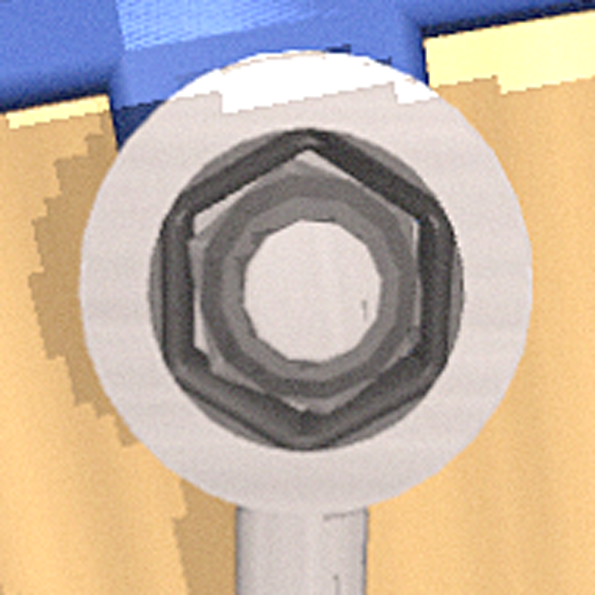

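```bash
python3 -m jog '[[1,0.01,0.44,-0.1,-2.5],[1,0.03,0.77,-0.3,-5],[1,0.06,1.09,-0.5,-7.5],[1,0.1,1.42,-0.7,-10],[1,0.17,1.74,-0.9,-12.5],[1,0.23,2.07,-1.1,-15],[1,0.33,2.38,-1.3,-17.5],[1,0.43,2.69,-1.5,-20]]'; python3 st.py 26
```

```text
t: 32.35
tool_pos: [0.6161, 0.024, 0.0422]
tool_rot: [0.02, 0.643, 0.766, 0.014]
ft_force: [-0.1, 1.1, -2.5]
gripper_width: 0.112
[0.6168 0.0241 0.0427] ang 100.14496490014399 Ftool [ 0.2935 -0.143   2.6255] T [ 0.0703 -0.1383  0.0195] ring [0.6042 0.0943] [-0.4523  0.4917  0.4187  1.747  -0.2369  0.904   0.2379] tilt [ 0.049  -0.0036 -0.9988]
```

View pics/c26.png

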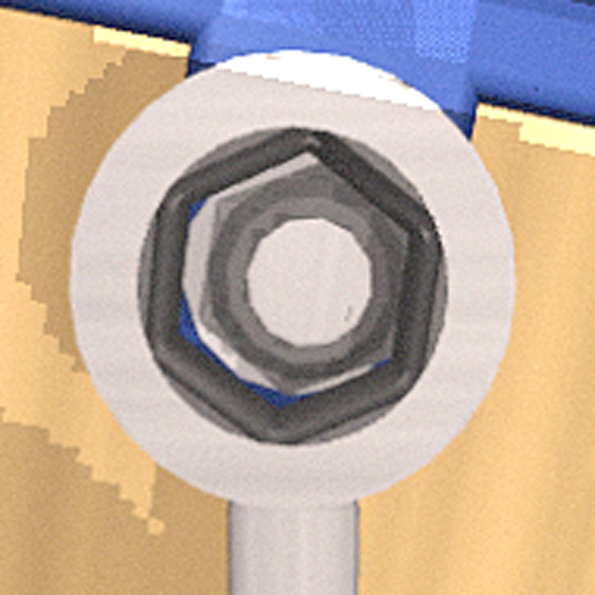

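The ring is free of the head: only the spanner's weight is felt, and washer and lug show inside the ring. I lift and carry it back to the mat.

```bash
python3 -m jog '[[1,0,0,-1.5,0],[1,0,0.1,-3,0],[1,-1,0,-5,0],[1,-4,-1.5,-5,1],[1,-8,-3,-5,2],[1,-12,-4.6,-5,3],[1,-16,-6.1,-5,4],[1,-20,-7.6,-5,5]]'; python3 -m jog '[[1,-2,-0.8,0,0.7],[1,-4,-1.5,0,0.7],[1,-4,-1.5,0,0.7],[1,-4,-1.5,0,0.7]]'; python3 st.py 27
python3 - <<'E'
from h import *
snap('side','s27')
E
```

```text
t: 33.2
tool_pos: [0.5744, -0.1876, 0.0929]
tool_rot: [0.02, 0.675, 0.737, 0.016]
ft_force: [0.7, 0.4, -4.2]
gripper_width: 0.112
t: 33.6
tool_pos: [0.5629, -0.2288, 0.0933]
tool_rot: [0.02, 0.68, 0.733, 0.016]
ft_force: [1.3, 0.7, -3.0]
gripper_width: 0.113
[ 0.5633 -0.2279  0.0931] ang 94.3697244819877 Ftool [ 0.8315 -0.4677  4.2669] T [ 0.1179 -0.0868  0.0077] ring [ 0.5579 -0.1568] [-0.1144  0.4222  0.534   1.7445 -0.2706  0.9959  0.5957] tilt [ 0.0506 -0.0025 -0.9987]
```

View pics/w27.png

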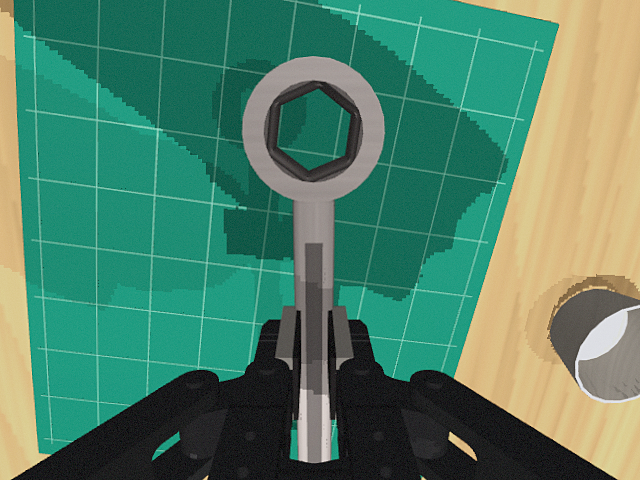

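View pics/s27.png

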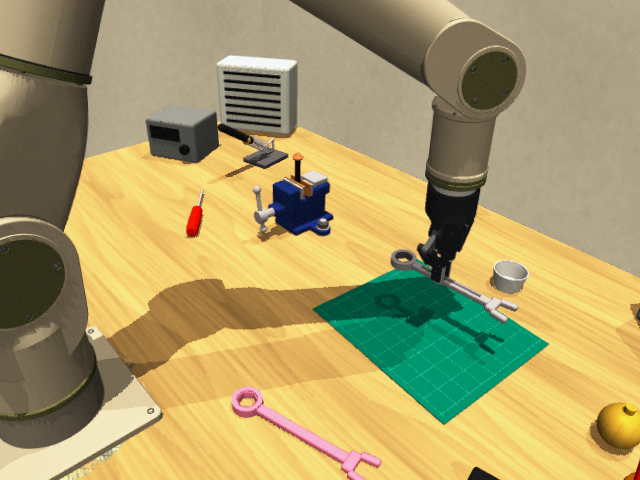

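```bash
python3 -m jog '[[1,0,0,1.5,0],[1,0,0,3,0],[1,0,0,4.5,0],[1,0,0,5.8,0],[1,0,0,6.6,0],[1,0,0,6.6,0],[1,0,0,6.6,0]]' 60; python3 ok.py 30; python3 -m jog '[[1,0,0,0.15,0],[1,0,0,0.3,0],[1,0,0,0.4,0],[1,0,0,0.4,0]]'; python3 ok.py 30
```

```text
t: 34.4
tool_pos: [0.5669, -0.2278, 0.0271]
tool_rot: [0.019, 0.679, 0.734, 0.016]
ft_force: [0.5, -0.2, -3.3]
gripper_width: 0.112
t 34.40 ang 94.4 F [-0.2  0.3  3.3] T [ 0.03 -0.15  0.03] ring [ 0.5614 -0.1567] z 0.0271
t: 34.8
tool_pos: [0.5671, -0.2278, 0.0231]
tool_rot: [0.019, 0.679, 0.734, 0.016]
ft_force: [0.0, -0.5, -4.7]
gripper_width: 0.116
t 34.80 ang 94.4 F [-0.4 -0.3  4.7] T [ 0.15 -0.15  0.01] ring [ 0.5616 -0.1568] z 0.0231
```

```bash
python3 -m jog '[[1,0,0,0.1,0],[1,0,0,0.2,0],[1,0,0,0.2,0]]'; python3 ok.py 30; python3 st.py 28
python3 - <<'E'
from h import *
p=snap('side');cv2.imwrite('pics/s28.png',cv2.resize(p['pixels'][240:380,370:570],(800,560),interpolation=cv2.INTER_CUBIC))
E
```

```text
t: 35.1
tool_pos: [0.5671, -0.2278, 0.021]
tool_rot: [0.019, 0.679, 0.734, 0.016]
ft_force: [1.0, 0.0, -3.0]
gripper_width: 0.112
t 35.10 ang 94.4 F [-0.   0.8  3. ] T [ 0.08 -0.17 -0.05] ring [ 0.5616 -0.1567] z 0.0210
[ 0.5671 -0.2278  0.021 ] ang 94.41715627852851 Ftool [ 0.1252 -0.9912  3.0447] T [ 0.1252 -0.0481 -0.0439] ring [ 0.5616 -0.1567] [-0.078   0.5263  0.4913  1.7763 -0.335   0.8704  0.6412] tilt [ 0.0504 -0.0026 -0.9987]
```

View pics/s28.png

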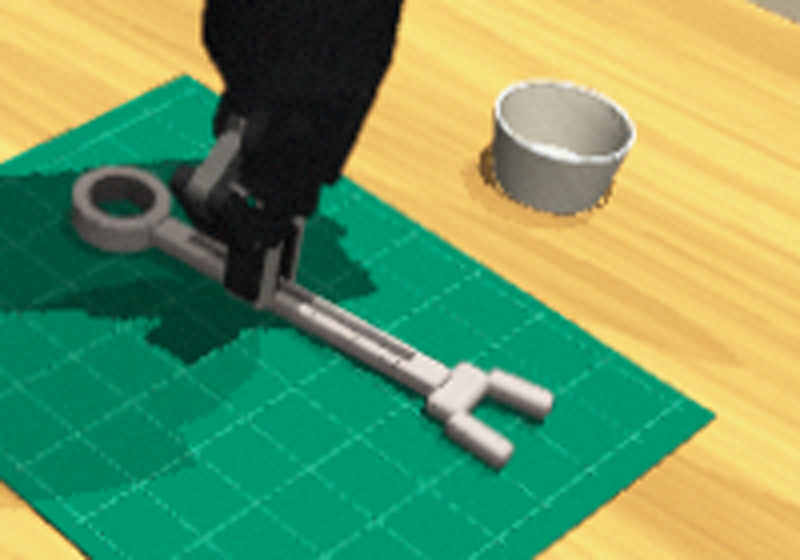

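Nearly down, still 2 to 4 mm clear. I continue in 1 mm steps with a lighter grip.

```bash
python3 -m jog '[[1,0,0,0.1,0],[1,0,0,0.15,0],[1,0,0,0.15,0]]' 30; python3 ok.py 30; python3 -m jog '[[1,0,0,0.1,0],[1,0,0,0.15,0],[1,0,0,0.15,0]]'; python3 ok.py 30
```

```text
t: 35.5
tool_pos: [0.5672, -0.2278, 0.0195]
tool_rot: [0.019, 0.679, 0.734, 0.016]
ft_force: [-0.4, 0.3, -4.2]
gripper_width: 0.116
t 35.50 ang 94.4 F [ 0.3 -0.6  4.2] T [ 0.12 -0.03  0.  ] ring [ 0.5617 -0.1567] z 0.0195
t: 35.8
tool_pos: [0.5674, -0.2279, 0.0185]
tool_rot: [0.019, 0.679, 0.734, 0.016]
ft_force: [-3.6, 1.2, 4.7]
gripper_width: 0.117
t 35.80 ang 94.4 F [ 1.5 -3.2 -4.9] T [ 0.78  0.24 -0.  ] ring [ 0.5619 -0.1568] z 0.0185
```

```bash
python3 -m jog '[[1,0,0,0.05,0],[1,0,0,0.05,0]]' 20; python3 ok.py 30; python3 -m jog '[[0.87,0,0,0,0],[0.84,0,0,0,0],[0.8,0,0,0,0],[0.75,0,0,0,0],[0.65,0,0,0,0],[0.5,0,0,0,0]]'; python3 ok.py 30; python3 st.py 29
python3 - <<'E'
from h import *
p=snap('side');cv2.imwrite('pics/s29.png',cv2.resize(p['pixels'][240:380,370:570],(800,560),interpolation=cv2.INTER_CUBIC))
E
```

```text
t: 36.0
tool_pos: [0.5674, -0.2279, 0.0185]
tool_rot: [0.019, 0.679, 0.734, 0.016]
ft_force: [-3.6, 2.5, 5.7]
gripper_width: 0.114
t 36.00 ang 94.4 F [ 2.8 -3.1 -5.9] T [ 0.94  0.35 -0.03] ring [ 0.562  -0.1568] z 0.0185
t: 36.6
tool_pos: [0.5676, -0.2279, 0.0186]
tool_rot: [0.019, 0.679, 0.734, 0.017]
ft_force: [0.2, -0.7, 0.4]
gripper_width: 0.487
t 36.60 ang 94.4 F [-0.7  0.1 -0.4] T [0.01 0.   0.  ] ring [ 0.5621 -0.1568] z 0.0186
[ 0.5675 -0.2279  0.0186] ang 94.41160950683874 Ftool [ 0.9786 -0.42    1.3132] T [0.0851 0.0147 0.0609] ring [ 0.5621 -0.1568] [-0.0759  0.5303  0.4893  1.7764 -0.3381  0.8662  0.6435] tilt [ 0.051  -0.0021 -0.9987]
```

View pics/s29.png

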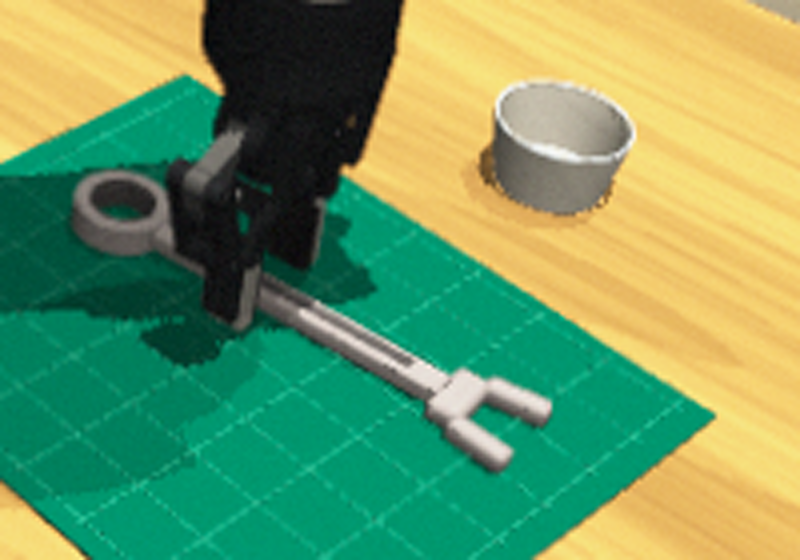

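View pics/w29.png

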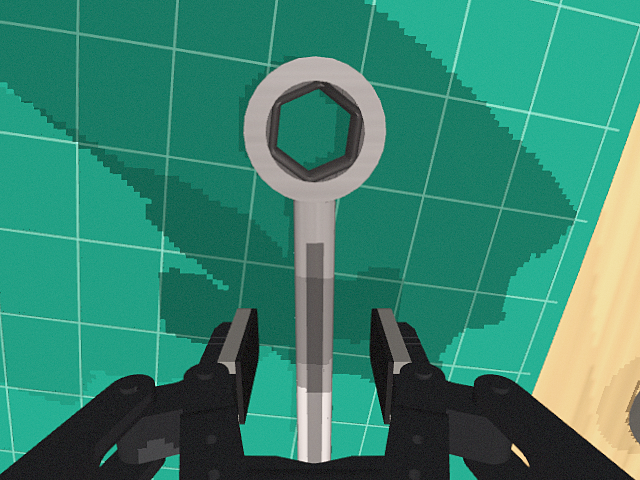

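```bash
python3 -m jog '[[0.4,0,0.05,-1,0],[0.2,0,0.1,-2.5,0],[0,0,0.3,-5,0],[0,0,0.5,-8,0],[0,0,0.7,-12,0],[0,0,0.8,-16,0],[0,0,0.8,-16,0],[0,0,0.8,-16,0]]'
python3 -m jog '[[0,3,0,0,0],[0,6,0,0,0],[0,9,0,0,0],[0,12,0.5,0,0],[0,15,1,0,0],[0,15,1,0,0],[0,15,1,0,0]]'
python3 st.py 30
python3 - <<'E'
from h import *
np.set_printoptions(precision=4,suppress=True)
a=snap('top','t30');b=snap('side','s30');w=snap('wrist')
for t in ['spanner_mid','spanner_ring','spool','tin','screwdriver']:
  for n,p in (('t',a),('s',b),('w',w)):
    print(t,n,[(np.round(d['xy']).tolist(),round(d['score'],2),np.round(atz(p,d['xy'],0.01),3).tolist()) for d in bot.mark_of(p,t)][:3])
E
```

```text
t: 37.5
tool_pos: [0.5679, -0.2272, 0.1809]
tool_rot: [0.021, 0.679, 0.734, 0.018]
ft_force: [-0.0, -0.8, -0.6]
gripper_width: 1.0
t: 38.2
tool_pos: [0.5659, -0.0763, 0.1798]
tool_rot: [0.02, 0.679, 0.734, 0.017]
ft_force: [-0.5, -1.1, -0.3]
gripper_width: 1.002
[ 0.5658 -0.0775  0.18  ] ang 94.38259302881319 Ftool [-0.2817 -0.085   0.0237] T [ 0.0772 -0.0372 -0.0176] ring [ 0.5604 -0.0064] [-0.3817  0.23    0.5043  1.7603 -0.1254  1.1286  0.236 ] tilt [ 0.0531 -0.0029 -0.9986]
spanner_mid t [([424.0, 209.0], 0.74, [0.57, -0.225, 0.01]), ([432.0, 360.0], 0.67, [0.224, -0.242, 0.01])]
spanner_mid s [([287.0, 424.0], 0.6, [0.232, -0.239, 0.01]), ([435.0, 311.0], 0.56, [0.572, -0.228, 0.01])]
spanner_mid w [([293.0, 390.0], 0.78, [0.569, -0.229, 0.01])]
spanner_ring t [([398.0, 364.0], 0.73, [0.214, -0.164, 0.01])]
spanner_ring s [([403.0, 294.0], 0.6, [0.565, -0.161, 0.01]), ([250.0, 402.0], 0.59, [0.216, -0.178, 0.01]), ([302.0, 220.0], 0.38, [0.593, 0.147, 0.01])]
spanner_ring w [([294.0, 312.0], 0.8, [0.565, -0.154, 0.01])]
spool t [([420.0, 208.0], 0.72, [0.573, -0.216, 0.01])]
spool s [([451.0, 238.0], 0.72, [0.784, -0.109, 0.01])]
spool w [([572.0, 265.0], 0.88, [0.786, -0.103, 0.01]), ([291.0, 379.0], 0.75, [0.567, -0.217, 0.01])]
tin t [([440.0, 140.0], 0.82, [0.741, -0.267, 0.01])]
tin s [([505.0, 281.0], 0.59, [0.74, -0.265, 0.01])]
tin w []
screwdriver t [([184.0, 257.0], 0.77, [0.447, 0.328, 0.01])]
screwdriver s [([198.0, 216.0], 0.62, [0.428, 0.308, 0.01])]
screwdriver w [([292.0, 381.0], 0.72, [0.567, -0.22, 0.01])]
```

View pics/w30.png

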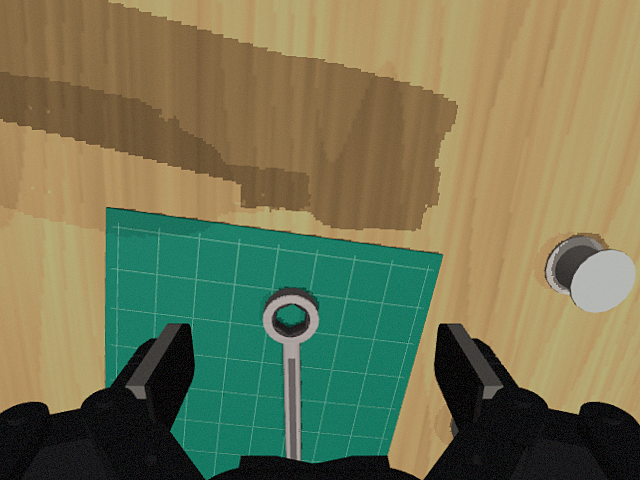

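View pics/s30.png

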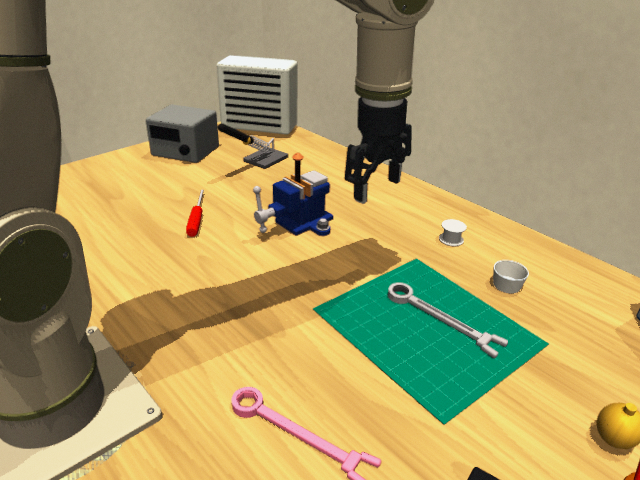

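The spanner lies flat on the mat and the bystanders are in place. One look at the bolt's angle to make sure it did not back off.

```bash
python3 -m jog '[[0,3,1,1,0],[0,6,2,2,0],[0,9,3.5,3,0],[0,10,4.5,4,0],[0,10,4.5,5,0],[0,10,4.5,5,0],[0,10,4.5,5,0]]'
python3 st.py
python3 - <<'E'
from h import *
p=snap('wrist','w31');q=[d['xy'] for d in bot.mark_of(p,'nut_top')[:1]];print(q)
x,y=map(int,q[0]);im=p['pixels'][y-40:y+40,x-40:x+40]
cv2.imwrite('pics/c31.png',cv2.resize(cv2.convertScaleAbs(im,alpha=1.4,beta=10),(600,600),interpolation=cv2.INTER_CUBIC))
E
```

```text
t: 39.85
tool_pos: [0.6058, 0.0245, 0.1324]
tool_rot: [0.021, 0.68, 0.733, 0.017]
ft_force: [0.7, -0.1, -0.5]
gripper_width: 1.0
[0.6058 0.0245 0.1324] ang 94.29265581488615 Ftool [-0.1578  0.657   0.4986] T [0.0173 0.0142 0.0122] ring [0.6005 0.0956] [-0.4804  0.3535  0.438   1.716  -0.1615  1.0547  0.0811] tilt [ 0.0539 -0.0032 -0.9985]
[[316.1, 126.1]]
```

View pics/c31.png

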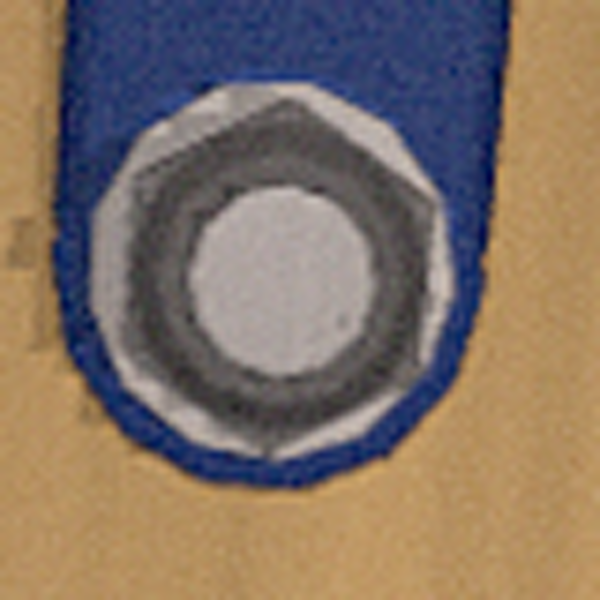

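The nut angle is 91.4° in world (corner direction), against about 78° for the wheel under load. Hexagon play explains 7° of that. I compare against the nut itself in the loaded pictures.

Run:
```python
import cv2,numpy as np
L=[]
for f,c in (('w21',(318,138)),('w20',(309,138)),('w26',(319,130)),('w25',(318,130))):
    im=cv2.imread(f'pics/{f}.png')[c[1]-52:c[1]+52,c[0]-52:c[0]+52]
    im=cv2.convertScaleAbs(im,alpha=2.2,beta=0)
    L.append(cv2.resize(im,(390,290*390//290),interpolation=cv2.INTER_CUBIC)[:,:])
A=np.vstack([np.hstack(L[:2]),np.hstack(L[2:])]);cv2.imwrite('pics/cmp.png',cv2.resize(A,(600,600)))
cv2.imwrite('pics/cmp21.png',cv2.resize(L[0],(600,600),interpolation=cv2.INTER_CUBIC))
cv2.imwrite('pics/cmp26.png',cv2.resize(L[2],(600,600),interpolation=cv2.INTER_CUBIC))
```

```text
(no output)
```

View pics/cmp21.png

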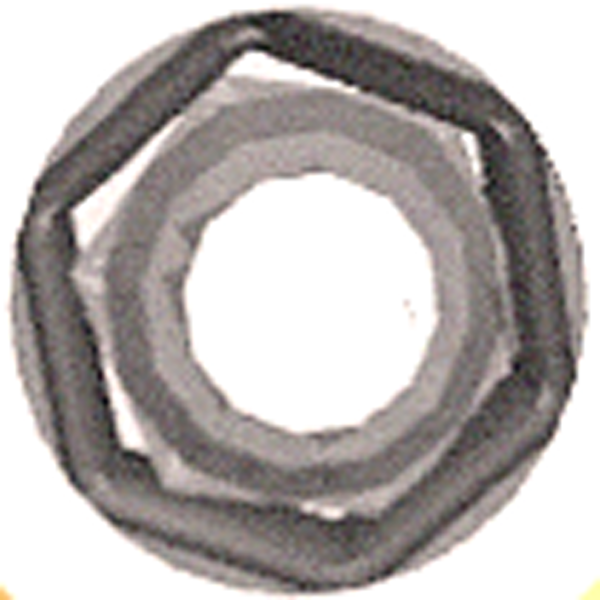

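View pics/cmp26.png

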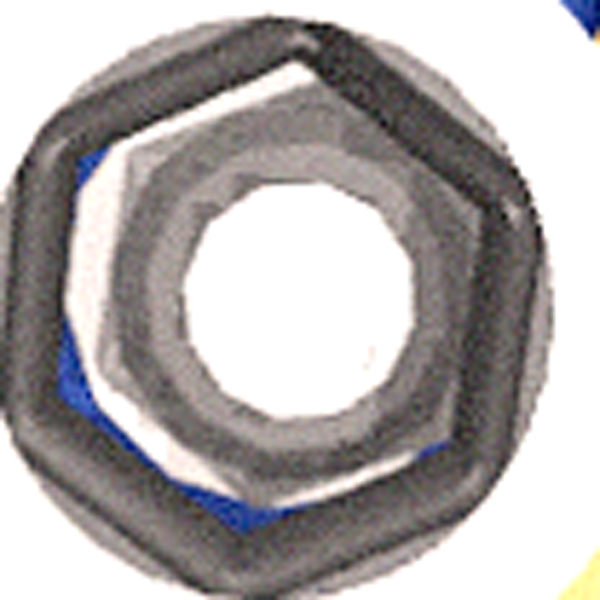

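```bash
cat > ov.py <<'E'
from h import *
from scipy.optimize import minimize
p0=bot.camera('wrist');H=np.array(p0['hand_eye'])
def load(f,pos,q=None,ang=None,tilt=None):
    z=np.array(tilt);z/=np.linalg.norm(z)
    x=np.array([np.cos(np.radians(ang)),np.sin(np.radians(ang)),0]);x-=z*(x@z);x/=np.linalg.norm(x);y=np.cross(z,x)
    T=np.eye(4);T[:3,:3]=np.c_[x,y,z];T[:3,3]=pos
    return dict(camera_matrix=p0['camera_matrix'],k1=p0['k1'],c2w=T@H,pixels=cv2.imread(f'pics/{f}.png'))
I={'w31':load('w31',[.6058,.0245,.1324],ang=94.29,tilt=[.0539,-.0032,-.9985]),
'w21':load('w21',[.5759,.0314,.0264],ang=66.55,tilt=[.0572,-.0003,-.9984]),
'w17':load('w17',[.5786,.0304,.0271],ang=67.45,tilt=[.0181,.0019,-.9998]),
'w26':load('w26',[.6168,.0241,.0427],ang=100.14,tilt=[.049,-.0036,-.9988])}
cen={'w31':None,'w21':(318.6,137.6),'w17':None,'w26':None}
out=[]
for f,p in I.items():
    g=cv2.cvtColor(p['pixels'],cv2.COLOR_BGR2GRAY)
    pc=proj(p,[.6062,.0955,.0255]);x,y=map(int,pc)
    # bright top disc near pc
    sub=g[y-35:y+35,x-35:x+35];
    _,b=cv2.threshold(sub,0,255,cv2.THRESH_BINARY+cv2.THRESH_OTSU)
    n,l,st,c=cv2.connectedComponentsWithStats(b)
    d=[np.hypot(*(c[i]-35))+ (1e3 if st[i,4]<80 else 0) for i in range(1,n)];i=1+int(np.argmin(d))
    C=atz(p,(c[i][0]+x-35,c[i][1]+y-35),.0255);print(f,'disc',c[i]+[x-35,y-35],st[i],C)
    ims=[]
    for a in (26,29,32,35):
        sc=8 if f!='w31' else 12
        w=30 if f=='w31' else 48
        u=proj(p,C);x0,y0=u-w
        M=np.float32([[sc,0,-x0*sc],[0,sc,-y0*sc]])
        im=cv2.warpAffine(p['pixels'],M,(2*w*sc,2*w*sc),flags=cv2.INTER_CUBIC);im=cv2.convertScaleAbs(im,alpha=1.8)
        for z in (.0225,):
            P=np.array([proj(p,[C[0]+.0127*np.cos(np.radians(a+60*k)),C[1]+.0127*np.sin(np.radians(a+60*k)),z]) for k in range(6)])
            Q=((P-[x0,y0])*sc).astype(np.int32);cv2.polylines(im,[Q],True,(0,0,255),2)
        im=cv2.resize(im,(400,300) if 0 else (300,300),interpolation=cv2.INTER_AREA);cv2.putText(im,f'{f} {a}',(5,15),0,.5,(255,0,255),1);ims.append(im)
    cv2.imwrite(f'pics/ov_{f}.png',np.vstack([np.hstack(ims[:2]),np.hstack(ims[2:])]))
E
python3 ov.py
```

```text
w31 disc [313.16666667 122.92682927] [ 23  24  25  25 492] [0.60617182 0.09540288 0.0255    ]
w21 disc [319.41025641 138.02235371] [  13   15   44   45 1521] [0.60578676 0.09523087 0.0255    ]
w17 disc [313.12622629 138.50621321] [  13   14   43   46 1529] [0.60561516 0.09531238 0.0255    ]
w26 disc [318.34615385 129.5188383 ] [  18   16   40   41 1274] [0.60667302 0.09552037 0.0255    ]
```

View pics/ov_w31.png

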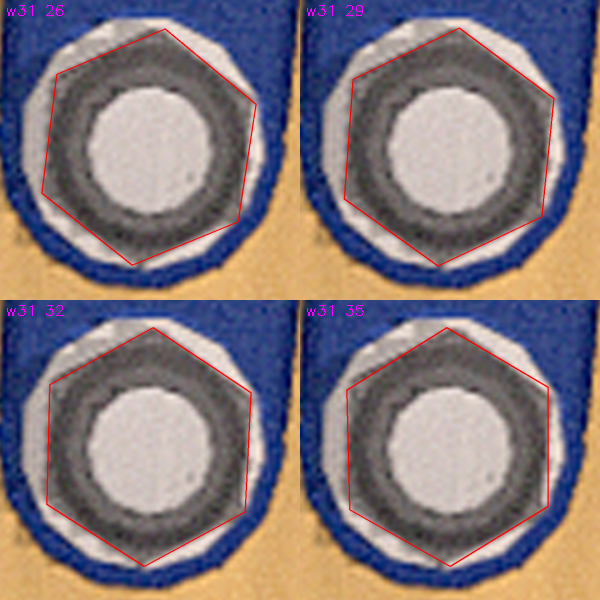

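View pics/ov_w21.png

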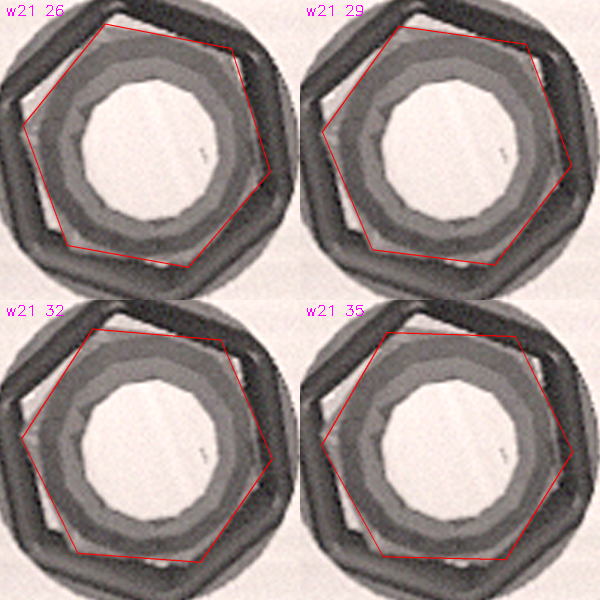

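View pics/ov_w17.png

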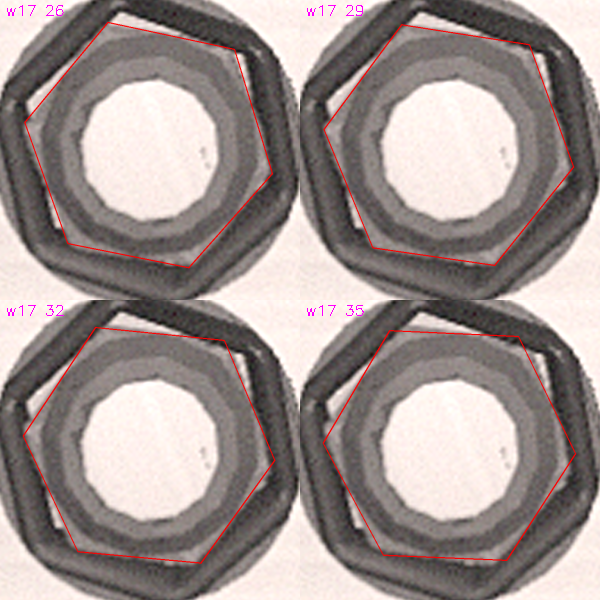

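```bash
cat >> ov.py <<'E'
print('---')
p=I['w21'];C=np.array([.6058,.0952])
for u in [(279,134.5),(303.3,99.9),(295.5,170.9),(355.3,148.4)]:
    v=atz(p,u,.0225)[:2]-C;print(np.degrees(np.arctan2(v[1],v[0]))%60,np.linalg.norm(v))
for f in ('w31','w21','w17','w26'):
    p=I[f];c={'w31':[.60617,.0954],'w21':[.60579,.09523],'w17':[.6056,.0953],'w26':[.60667,.0955]}[f]
    S=16; L=[]
    # rectify plane z=.0225 to world-aligned image, 32 mm square, 18 px/mm
    xs=np.linspace(-.016,.016,600);mx=np.zeros((600,600),np.float32);my=mx.copy()
    T=np.linalg.inv(p['c2w']);K=np.array(p['camera_matrix'])
    X,Y=np.meshgrid(xs,xs[::-1]);W=np.stack([X+c[0],Y+c[1],np.full_like(X,.0225)],-1)
    q=W@T[:3,:3].T+T[:3,3];u=q[...,:2]/q[...,2:];u=u*(1+p['k1']*(u**2).sum(-1,keepdims=True))
    im=cv2.remap(p['pixels'],(u[...,0]*K[0,0]+K[0,2]).astype(np.float32),(u[...,1]*K[1,1]+K[1,2]).astype(np.float32),cv2.INTER_CUBIC)
    im=cv2.convertScaleAbs(im,alpha=1.7)
    cv2.imwrite(f'pics/rect_{f}.png',im)
a=[cv2.resize(cv2.imread(f'pics/rect_{f}.png'),(300,300),interpolation=cv2.INTER_AREA) for f in ('w31','w21','w17','w26')]
for i in a:
    for k in range(6):
        t=np.radians(30.5+60*k);t2=np.radians(30.5+60*k+60);r=.0127/.032*300
        cv2.line(i,(int(150+r*np.cos(t)),int(150-r*np.sin(t))),(int(150+r*np.cos(t2)),int(150-r*np.sin(t2))),(0,0,255),1)
A=np.vstack([np.hstack(a[:2]),np.hstack(a[2:])]);cv2.imwrite('pics/rect.png',A)
E
python3 ov.py | sed -n '/---/,$p'
```

```text
---
31.927690956535827 0.012539579986087651
29.576461535871985 0.012320652452907753
30.7212371181337 0.012779621418958545
20.470719116767192 0.01211680978942145
```

View pics/rect.png

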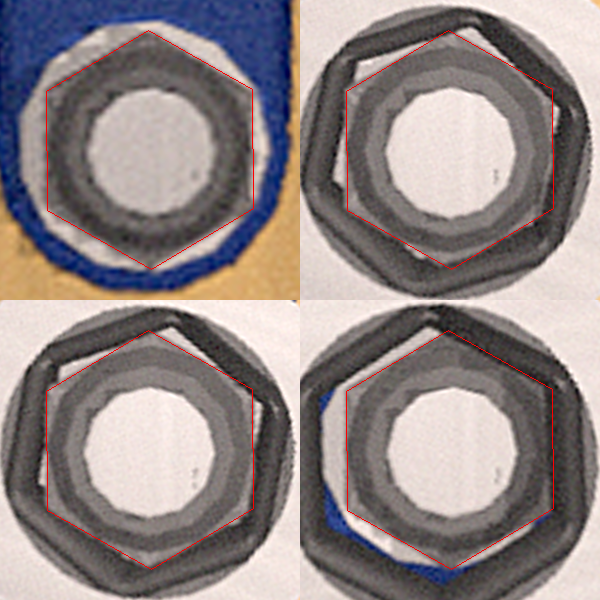

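Rectified to the world frame, the same 30.5° hexagon fits the bolt head under load (w17, w21) and now (w31), so it has not backed off. The arm is clear, so I hand in.

Run:
```python
from h import *
s=bot.sense();print(s['t'],s['ft_force'],np.abs(s['qd']).max())
print(bot.close_job())
```

```text
40.05 [ 0.20955203 -0.02471806 -0.50516418] 0.006724700090970941
the job is handed in; nothing more can be done
None
```

I tightened the slack bolt on the mat side with the bare steel spanner and laid the spanner flat on the green mat. I handed the job in at 40 s; it returns no verdict, so whether it passed is not confirmed.

**Tightening:** The ring went fully down over the bolt head. One swing, a ratchet-back and a second swing turned the bolt about 115° until it came up firm. I pulled it up with about 15 N across the bar, and the peak load at the wrist was about 59 N. Contact force between spanner and bolt was not measured directly; I only estimated it from the wrist force as above 50 N and below 250 N.

**What went wrong on the way:** The first two attempts to lift the ring off jammed and tilted the spanner in the grip. I lowered it again, swung back about 10° to free it, and it then came off cleanly. The hard pull left the gripper tilted about 3°; the spanner settled flat when I let go.

**Last checks:**
- **Bolt:** its head shows the same angle, to about 1°, under load and after the spanner was off. An early rough comparison with the spanner's wheel suggested it had backed off; that was play between the hexagons, and the corrected pictures ruled it out.
- **Spanner:** its middle is at about (0.569, -0.229) m, flat on the mat.
- **Bystanders:** the spool and tin read within about 10 mm of their starting positions and the screwdriver within 15 mm, which is within the camera networks' scatter.
- **Gripper:** empty, with no force on it.

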